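Index the gear and inspect it with the loupe

ROBOT

A 6-joint arm with a two-finger parallel gripper is mounted at the origin on the work surface; the furniture and walls round the work are solid. World frame = base frame: x ahead of the robot, y to its left, z up, the work surface at z = 0. Lengths are in m, angles in rad, forces in N, time in s.
With the tool pointing down it reaches from about 0.225 to 0.875 m from the base axis. Payload 3.4 kg.
Tool frame: the origin (TCP) lies at the very end of the fingers, on their centre line; the grasp point (between the pads) lies manip.pinch_z behind it (manip.pinch_z is the distance from the TCP to the grasp point, in m); z points along the fingers, y is the direction in which the jaws open and shut (so a half turn about z gives the same grasp; the last joint's range is limited). The gripper opens to 85 mm and grips with 20 to 120 N. Pads are 22 mm wide; open, the fingers measure 114 mm over their backs; the gripper's body (76 mm by 85 mm) begins 54 mm behind the grasp point. The pads swing forward as they close: fully open they stand 13 mm farther back than shut.
Start: joints at [-1.331, 0.276, 1.505, -0, 1.361, -0.121], TCP at [0.203, -0.538, 0.201] pointing down, gripper open.
Joint ranges: [-2.89, 2.89], [-0.75, 2.08], [0.22, 2.7], [-1.18, 4.32], [0.11, 2.71], [-2.7, 2.7]. Speed limits (rad/s): [2.57, 2.57, 3.14, 3.14, 3.14, 3.14].

INTERFACE

Orientations are given as a unit quaternion [w, x, y, z].
In Python, from rig import manip, imaging, workorder gives the robot as it stands.
- The arm moves only by the tool apply_moves, never from a script. Its argument "moves" is one flat list of numbers, 7 for each row, row after row: the finger opening in m, from 0 to 0.0854, then the shift along the tool's x, y, z in m, then the turn, a rotation vector about the tool's x, y, z in rad. In form: [jaw, tx, ty, tz, rx, ry, rz, jaw, tx, ty, tz, rx, ry, rz, ...]. A call has exactly 8 rows; each row shifts and turns the pose as measured when the row begins, along the tool's axes as they then stand; what a row does not reach is not made up. A row lasts 1/12 s, in which the tool goes at most 41.7 mm and 7.16 degrees, less where a joint would pass 70% of its speed; a pose out of reach is approached as far as the arm can. A call with a gripper value outside its range is refused whole. The fingers move at their own pace and stop on an object; "newtons" is the grip in N (left out, the last holds). Time passes only in rows, so rows that do not move let the fingers close, or fill a call up. It gives the time, the measured TCP pose, the force and the opening at its end, in the units of the state.
- manip.get_state(): the state, without advancing time (a new reading comes with each control period).
- imaging.get_image(name): name is "scene" or "side" or "wrist"; returns a dict with "image" (420x560x3 uint8, red, green, blue), "range_z" (420x560 float32, m along the optical axis (not along the pixel's ray), 0 where there is no reading), "fx", "fy", "cx", "cy" (pixels), "R" (3x3) and "t" (3): a world point X has camera coordinates R X + t. Camera axes: x right, y down, z forward; pixel columns grow to the right and rows downward; lengths in m; the calibration is good to about 2 mm. A picture is of the moment at which its call begins.
- workorder.sign_off(): hands the job in, once; it reports no verdict.
The state is a dict: "clock": time; "qpos": joint angles; "qd": joint speeds; "effort": joint torques, N m; "position": TCP position; "ee_rot": TCP orientation; "contact_force": force on the tool from outside, world axes, zero at the start; "moment": the same for the moment, N m; "width": finger opening in m.
Only numpy, scipy, OpenCV 4.12 (cv2) and the standard library are available. Lean on these libraries where they do the work, as an engineer would, in place of code of your own. Each camera call takes 0.05 s, during which the arm holds its last target.

TASK

On the inspection stand, turn the black dial knob until its red pointer stands at the red zero line (this turns the brass gear to its marked tooth) and let go of it. Then pick up the loupe by its wooden handle and hold it level over the gear, the lens centred above it and at the height of the red focus pointer on the post, without bumping the stand or the post with the loupe. Finish while still holding the loupe there, steady in the gripper; leave the dial at zero and the other things where they are.

Things in the scene. Friction and masses are not known exactly. Their poses are not given: they have to be found in the camera images.
- stand: Fixed stand: grey base 126 (x) x 236 (y) mm, top 16 mm above the bench. Origin at the centre of its underside; x to its back (away from the robot at yaw 0), y to its left. In its frame: dial axis at x -8, y +65 mm; gear axis at x -20, y -65 mm (turntable radius 28 mm, nothing above 40 mm); steel post (radius 6, foot radius 13 mm) at x +52, y -65 mm, its top 176 mm above the bench.
- dial (a joint): Angle of the dial knob about its upright axis: 0 when the red pointer on its disc meets the red zero line on the scale plate (on the knob's side towards the stand's +x); positive is anticlockwise from above. Starts at 0.6 to 1.4 rad; stops at +-1.6. Turns stiffly (0.06 N m), stays where it is left, turns the gear along.
- dial_grip (a point): Point on the dial's axis in its black bar grip, 38 mm above the bench. The bar is 46 mm long, 13 wide, 25 high (22 to 47 mm above the bench) and lies along the pointer: at joint value v its length points along the stand's +x turned by v anticlockwise. Disc under it: radius 33 mm, top 23 mm above the bench. This point's axes are the stand's and do not turn with the knob.
- gear_top (a point): Top of the steel pin in the middle of the brass gear (42 mm across), on the gear's axis, 40 mm above the bench.
- marker: Red clamp collar (radius 11 mm, 14 mm high) fixed on the post, at a height that differs each time; its origin is the collar's centre; its side screw reaches 22 mm to +y.
- focus_tip (a point): Tip of the collar's flat red pointer (3 mm thick), which points from the post towards the gear and ends 46 mm short of the gear's axis; its height is the focal height for the middle of the lens.
- loupe: Loupe, loose, about 120 g, lying flat: black round lens frame 64 mm across, 24 mm high, with a glass lens and a white line round its middle, and a wooden handle. Origin on the underside below the lens; x along the handle, z up. Handle 17 mm wide, 20 mm high (9 to 29 mm above the underside), from x 44 to 128 mm; rubber foot under its end.
- lens (a point): Centre of the loupe's lens, 12 mm above the loupe's underside; axes those of the loupe (z is the lens axis, x points along the handle).
- loupe_grip (a point): Centre of the loupe's wooden handle where to grasp it, 80 mm from the lens axis, 19 mm above the loupe's underside; axes those of the loupe.
- tin_small: Bystander: small green tin, 54 mm across, 61 mm high. Origin at the centre of its underside. Leave alone.
- pot_cream: Bystander: cream pot, 69 mm across, 78 mm high. Origin at the centre of its underside. Leave alone.
- bolt_jar: Bystander: brown jar with a grey lid, 63 mm across, 79 mm high. Origin at the centre of its underside. Leave alone.
- wood_block: Bystander: plain beech sanding block, 52x110 mm, 42 mm high, lying behind a fixed wooden box (centre about x 0.38, y -0.47 m) whose raised lid stands up to 0.22 m above the bench: pass above it. Origin at the centre of its underside. Leave alone.

How it is judged:
By the outcome, as a careful person would: the job done as asked, in the order asked, and still so for the second after the job is handed in, while the arm keeps its last pose, push and grip.
It also fails if it takes over 64 s, if anything falls off the work surface, if the arm or the gripper's body presses on something with over 40 N, if the wrist force passes 120 N, or if a joint passes its speed limit or range.

## Working session

There is one attempt and no reset: what is moved stays moved. The work goes in short steps, Python scripts to look and compute and a tool call to move; the robot and the scene stay as the last step left them, time stands still between calls to the robot, and variables do not carry over. Pictures are saved under pics/ and viewed, and the job is handed in when it is done.

Besides the shell and the picture viewer there is one more tool, called after "Request:" as name(argument=value, ...) on one line, values as JSON. apply_moves: Moves the arm, as the interface text tells. Its arguments: {"type":"object","properties":{"moves":{"type":"array"},"newtons":{"type":"number"}},"required":["moves"]}

```bash
ls; mkdir -p pics
python3 - <<'E'
from rig import manip, imaging, workorder
import cv2
print(manip.get_state(), manip.pinch_z)
for n in ["scene","side","wrist"]:
    d=imaging.get_image(n); cv2.imwrite(f"pics/{n}0.png",d["image"][:,:,::-1])
    print(n,d["fx"],d["fy"],d["cx"],d["cy"],d["R"].tolist(),d["t"])
    import numpy as np
    np.savez(f"{n}0.npz",**d)
E
```

```text
pics
{'clock': 0.0, 'qpos': array([-1.33095726e+00,  2.76616637e-01,  1.50614495e+00, -1.21453173e-05,
        1.36072819e+00, -1.21020248e-01]), 'qd': array([ 4.29041659e-05, -2.80092698e-04,  1.33102314e-03, -3.16742001e-04,
        4.51380362e-04,  5.74684474e-04]), 'effort': array([-1.94870256e-03, -4.16775692e+01, -2.45807683e+01, -3.41001714e-04,
        1.11053512e-02,  8.62497615e-06]), 'position': array([ 0.20285589, -0.53738608,  0.19992274]), 'ee_rot': array([-9.46539390e-04,  9.83766010e-01,  1.79453443e-01, -6.22480503e-05]), 'contact_force': array([-0.33775842,  0.51871401, -0.70852641]), 'moment': array([-0.05717227, -0.02930287, -0.02495955]), 'width': 0.0853600878944059} 0.0187
scene 459.5585766706841 459.5585766706841 279.6927809438361 207.1233475467507 [[-0.6477160862855545, -0.7618796315540073, 0.0018162020961101518], [-0.5510784660211944, 0.4668535840784935, -0.6916359268580489], [0.5260954246661447, -0.4489845855440862, -0.7222440349972813]] [0.24882416 0.37337066 1.06047478]
side 464.3735667343559 464.3735667343559 283.95301834144357 211.83704872135922 [[0.9058127769604727, -0.42366356458422605, -0.0035209571061955566], [-0.21431109370394746, -0.4510067795029127, -0.8664084717717324], [0.3654777260115507, 0.7855584439659461, -0.49932350525809155]] [-0.46854092  0.17917919  1.64177021]
wrist 299.2538335559585 299.2538335559585 279.2955689531648 207.85764737225313 [[0.3524250892606917, -0.9358386416578053, -0.0016103538956467728], [-0.8918115831022735, -0.33636564969344557, 0.30253966673962746], [-0.28366997850356346, -0.10518643679858138, -0.9531354346625708]] [-0.57407689 -0.03847431  0.37979907]
```

View pics/scene0.png

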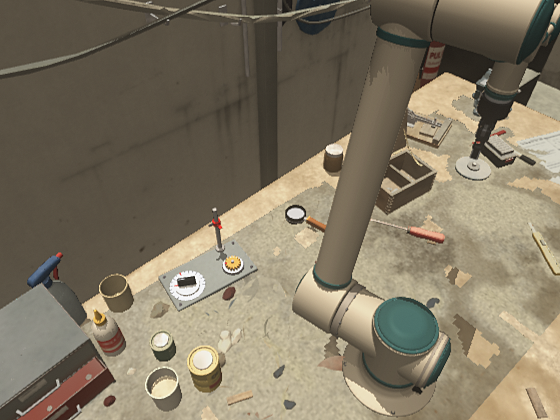

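View pics/side0.png

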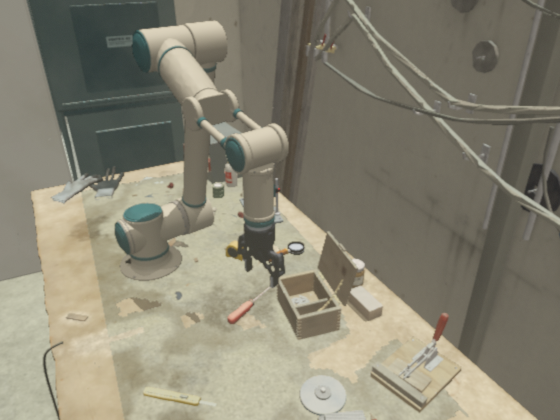

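View pics/wrist0.png

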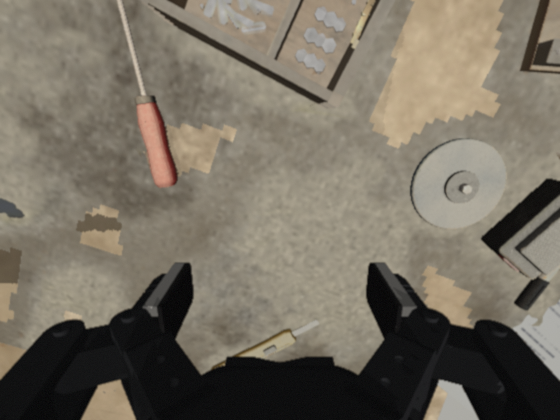

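The scene view shows the stand around (210,272), with the dial at (187,283), the gear at (232,263) and the post at (217,230). The loupe lens is at (296,213), with its handle partly behind the arm. In the side view the loupe is at (296,247), and the wrist view shows neither. I'll locate them roughly first.

```bash
cat > h.py <<'E'
import numpy as np, cv2
from scipy.spatial.transform import Rotation as Ro
def load(f): return dict(np.load(f))
def ray(d,u,v):
    c=np.array([(u-d["cx"])/d["fx"],(v-d["cy"])/d["fy"],1.0])
    return -d["R"].T@d["t"], d["R"].T@c
def plane(d,u,v,z):
    o,r=ray(d,u,v); s=(z-o[2])/r[2]; return o+s*r
def depthpt(d,u,v):
    o,r=ray(d,u,v); return o+r*d["range_z"][int(round(v)),int(round(u))]
def proj(d,X):
    c=d["R"]@np.asarray(X)+d["t"]; return np.array([d["fx"]*c[0]/c[2]+d["cx"],d["fy"]*c[1]/c[2]+d["cy"]])
def snap(n,tag):
    from rig import imaging
    d=imaging.get_image(n); np.savez(f"{n}{tag}.npz",**d); cv2.imwrite(f"pics/{n}{tag}.png",d["image"][:,:,::-1]); return d
def zoom(d,u0,u1,v0,v1,k,name):
    im=d["image"][v0:v1,u0:u1,::-1]; cv2.imwrite("pics/"+name,cv2.resize(im,None,fx=k,fy=k,interpolation=cv2.INTER_CUBIC))
E
python3 - <<'E'
from h import *
d=load("scene0.npz"); zoom(d,140,340,190,315,4,"z0.png")
np.set_printoptions(precision=4,suppress=True)
s=load("side0.npz"); zoom(s,200,340,150,270,5,"z1.png")
for p in [(187,283),(232,263),(217,225),(296,213),(316,224)]: print(p,depthpt(d,*p),plane(d,*p,0.016))
E
```

```text
(187, 283) [0.477  0.2337 0.0357] [0.4903 0.2286 0.016 ]
(232, 263) [0.4531 0.1082 0.0367] [0.4666 0.1001 0.016 ]
(217, 225) [0.5202 0.0994 0.1249] [0.6064 0.0518 0.016 ]
(296, 213) [ 0.4943 -0.158   0.0138] [ 0.4928 -0.1566  0.016 ]
(316, 224) [-0.191   0.4914  1.0237] [ 0.422  -0.1719  0.016 ]
```

View pics/z0.png

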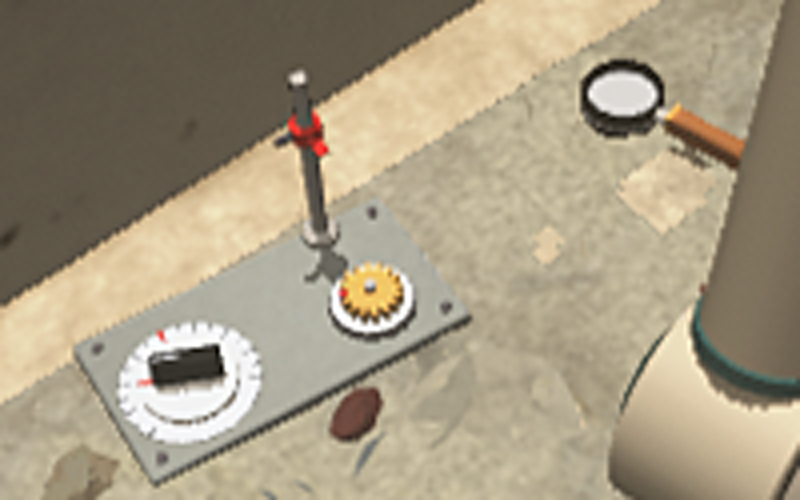

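View pics/z1.png

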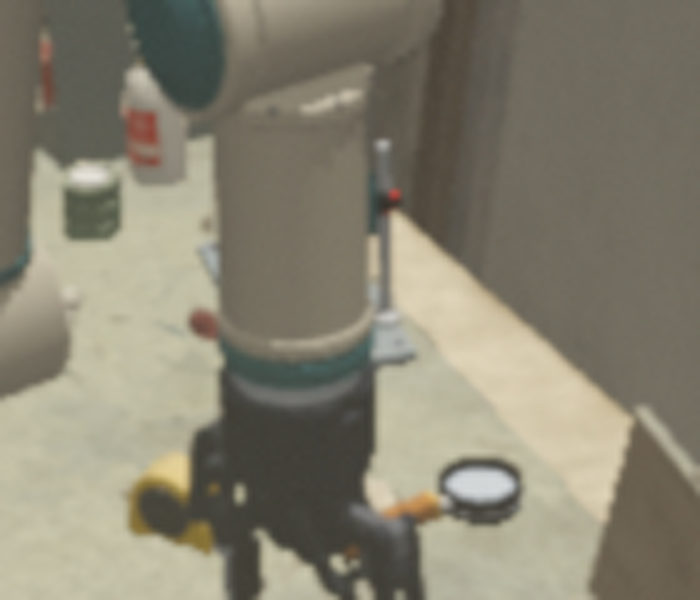

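Run:
```python
from h import *
np.set_printoptions(precision=4,suppress=True)
d=load("scene0.npz")
for (a,b) in [(75,350),(380,203),(470,318),(157,484)]:
    u,v=140+a/4-.375,190+b/4-.375; print(plane(d,u,v,0.016))
# gear pin, dial line, collar tip
for (a,b,z) in [(369,287,.04),(622,97,.02),(670,112,.02),(740,150,.02)]:
    u,v=140+a/4-.375,190+b/4-.375; print(plane(d,u,v,z))
s=load("side0.npz")
for (a,b) in [(480,487),(440,500),(385,515)]:
    print(plane(s,200+a/5,150+b/5,.02), depthpt(s,200+a/5,150+b/5))
```

```text
[0.5552 0.2763 0.016 ]
[0.5262 0.0472 0.016 ]
[0.4064 0.0607 0.016 ]
[0.4332 0.2887 0.016 ]
[0.4555 0.1065 0.04  ]
[ 0.4891 -0.1496  0.02  ]
[ 0.4549 -0.1666  0.02  ]
[ 0.3945 -0.18    0.02  ]
[ 0.4906 -0.1604  0.02  ] [ 0.4944 -0.1529  0.0143]
[ 0.4572 -0.1629  0.02  ] [ 0.4563 -0.1648  0.0214]
[ 0.4137 -0.163   0.02  ] [ 0.2243 -0.5908  0.3478]
```

```bash
cat >> h.py <<'E'
np.set_printoptions(precision=4,suppress=True)
def Rt(q): return Ro.from_quat([q[1],q[2],q[3],q[0]])
def down(th): # tool x at world angle th, z down
    c,s=np.cos(th),np.sin(th); return Ro.from_matrix(np.array([[c,s,0],[s,-c,0],[0,0,-1.0]]))
def plan(P,th,n=8,st=None):
    """whole way in tool axes: n even rows from the current pose"""
    from rig import manip
    st=st or manip.get_state(); p=st["position"]; R=Rt(st["ee_rot"]); Rf=down(th)
    rv=(R.inv()*Rf).as_rotvec()
    dp=np.asarray(P)-p
    print("pos",p,"th",np.arctan2(*R.as_matrix()[[1,0],0]),"dist mm",1000*np.linalg.norm(dp),"rot",rv, "w",st["width"],"clk",st["clock"],"q",st["qpos"])
    print("tilt",R.as_matrix()[:,2], "F",st["contact_force"])
    print("total tool",R.inv().apply(dp))
    for i in range(n):
        Ri=R*Ro.from_rotvec(rv*i/n); print(np.round(np.r_[Ri.inv().apply(dp/n),rv/n],4).tolist())
E
python3 - <<'E'
from h import *
from rig import manip
w=load("wrist0.npz"); st=manip.get_state(); R=Rt(st["ee_rot"])
C=-w["R"].T@w["t"]; print("cam in tool",R.inv().apply(C-st["position"])); print(w["R"]@R.as_matrix())
plan([.36,-.06,.36],.2,16)
E
```

```text
cam in tool [ 0.0778 -0.0001 -0.1726]
[[-0.0006  1.      0.0002]
 [-0.9531 -0.0005 -0.3027]
 [-0.3027 -0.0004  0.9531]]
pos [ 0.2029 -0.5376  0.2001] th 0.3607862538322872 dist mm 527.5457186942153 rot [-0.0014 -0.0001  0.1608] w 0.0853343310549869 clk 0.15 q [-1.331   0.2765  1.5058 -0.      1.3607 -0.121 ]
tilt [-0.0003  0.0013 -1.    ] F [-0.2228 -0.449  -0.3202]
total tool [ 0.3156 -0.3916 -0.1593]
[0.0197, -0.0245, -0.01, -0.0001, -0.0, 0.01]
[0.0195, -0.0247, -0.01, -0.0001, -0.0, 0.01]
[0.0192, -0.0249, -0.01, -0.0001, -0.0, 0.01]
[0.019, -0.0251, -0.01, -0.0001, -0.0, 0.01]
[0.0187, -0.0252, -0.01, -0.0001, -0.0, 0.01]
[0.0185, -0.0254, -0.01, -0.0001, -0.0, 0.01]
[0.0182, -0.0256, -0.01, -0.0001, -0.0, 0.01]
[0.018, -0.0258, -0.01, -0.0001, -0.0, 0.01]
[0.0177, -0.026, -0.01, -0.0001, -0.0, 0.01]
[0.0174, -0.0261, -0.01, -0.0001, -0.0, 0.01]
[0.0172, -0.0263, -0.01, -0.0001, -0.0, 0.01]
[0.0169, -0.0265, -0.01, -0.0001, -0.0, 0.01]
[0.0166, -0.0267, -0.01, -0.0001, -0.0, 0.01]
[0.0164, -0.0268, -0.01, -0.0001, -0.0, 0.01]
[0.0161, -0.027, -0.01, -0.0001, -0.0, 0.01]
[0.0158, -0.0271, -0.01, -0.0001, -0.0, 0.01]
```

Request:
apply_moves(moves=[0.085,0,0,-0.04,0,0,0,0.085,0,0,-0.04,0,0,0,0.085,0.01,-0.03,-0.02,0,0,0,0.085,0.01,-0.04,0,0,0,0,0.085,0.01,-0.04,0,0,0,0,0.085,0.015,-0.039,0,0,0,0,0.085,0.015,-0.039,0,0,0,0,0.085,0.015,-0.039,0,0,0,0])

```text
clock: 0.82
position: [0.1917, -0.2988, 0.2992]
ee_rot: [-0.006, 0.984, 0.176, -0.0]
contact_force: [0.4, 1.4, -0.1]
width: 0.0849
```

Run:
```python
from h import *
plan([.38,.06,.32],0.2,10)
```

```text
pos [ 0.1917 -0.2988  0.2992] th 0.35446317420109985 dist mm 405.7787572205458 rot [-0.0123 -0.0003  0.1545] w 0.08489427016733307 clk 0.8167 q [-1.1989 -0.1065  1.6971  0.0015  1.5632  0.0175]
tilt [-0.0031  0.0119 -0.9999] F [ 0.4082  1.3906 -0.1074]
total tool [ 0.3012 -0.2714 -0.0171]
[0.0301, -0.0271, -0.0017, -0.0012, -0.0, 0.0154]
[0.0297, -0.0276, -0.0017, -0.0012, -0.0, 0.0154]
[0.0293, -0.0281, -0.0018, -0.0012, -0.0, 0.0154]
[0.0288, -0.0285, -0.0018, -0.0012, -0.0, 0.0154]
[0.0284, -0.0289, -0.0019, -0.0012, -0.0, 0.0154]
[0.0279, -0.0294, -0.0019, -0.0012, -0.0, 0.0154]
[0.0275, -0.0298, -0.0019, -0.0012, -0.0, 0.0154]
[0.027, -0.0302, -0.002, -0.0012, -0.0, 0.0154]
[0.0265, -0.0306, -0.002, -0.0012, -0.0, 0.0154]
[0.0261, -0.031, -0.002, -0.0012, -0.0, 0.0154]
```

Request:
apply_moves(moves=[0.085,0.03,-0.027,-0.002,-0.001,0,0.015,0.085,0.03,-0.027,-0.002,-0.001,0,0.015,0.085,0.029,-0.028,-0.002,-0.001,0,0.015,0.085,0.029,-0.028,-0.002,-0.001,0,0.015,0.085,0.028,-0.029,-0.002,-0.001,0,0.015,0.085,0.028,-0.029,-0.002,-0.001,0,0.015,0.085,0.028,-0.03,-0.002,-0.001,0,0.015,0.085,0.027,-0.03,-0.002,-0.001,0,0.015])

```text
clock: 1.48
position: [0.3404, -0.001, 0.3178]
ee_rot: [-0.0, 0.994, 0.107, 0.002]
contact_force: [0.2, -2.0, 0.0]
width: 0.0851
```

Run:
```python
from h import *
plan([.38,.06,.32],0.2,8)
```

```text
pos [ 0.3404 -0.001   0.3178] th 0.21420550852109368 dist mm 72.73090884376204 rot [-0.0003 -0.0043  0.0142] w 0.08512665359778672 clk 1.4833 q [-0.2106 -0.1453  1.6846  0.002   1.5985  1.1461]
tilt [ 0.0042  0.0012 -1.    ] F [ 0.1515 -1.9983  0.0187]
total tool [ 0.0516 -0.0512 -0.002 ]
[0.0065, -0.0064, -0.0003, -0.0, -0.0005, 0.0018]
[0.0064, -0.0064, -0.0003, -0.0, -0.0005, 0.0018]
[0.0064, -0.0064, -0.0003, -0.0, -0.0005, 0.0018]
[0.0064, -0.0064, -0.0003, -0.0, -0.0005, 0.0018]
[0.0064, -0.0064, -0.0003, -0.0, -0.0005, 0.0018]
[0.0064, -0.0065, -0.0003, -0.0, -0.0005, 0.0018]
[0.0064, -0.0065, -0.0003, -0.0, -0.0005, 0.0018]
[0.0064, -0.0065, -0.0003, -0.0, -0.0005, 0.0018]
```

Request:
apply_moves(moves=[0.085,0.025,-0.025,0,0,0,0.005,0.085,0.02,-0.02,0,0,0,0.005,0.085,0.006,-0.006,0,0,0,0,0.085,0,0,0,0,0,0,0.085,0,0,0,0,0,0,0.085,0,0,0,0,0,0,0.085,0,0,0,0,0,0,0.085,0,0,0,0,0,0])

```text
clock: 2.15
position: [0.3805, 0.0694, 0.3172]
ee_rot: [-0.001, 0.994, 0.108, 0.002]
contact_force: [-0.3, 0.2, -0.6]
width: 0.0853
```

Run:
```python
from h import *
plan([.48,.234,.2],0.7,8)
snap("wrist",1);snap("scene",1);snap("side",1)
```

```text
pos [0.3805 0.0694 0.3172] th 0.21588888412883786 dist mm 225.21817584264775 rot [-0.001  -0.0048 -0.4841] w 0.08528534152632537 clk 2.15 q [-0.0031 -0.0688  1.6216  0.003   1.585   1.3519]
tilt [ 0.0038  0.003  -1.    ] F [-0.3193  0.1537 -0.5943]
total tool [ 0.1319 -0.1392  0.1181]
[0.0165, -0.0174, 0.0148, -0.0001, -0.0006, -0.0605]
[0.0175, -0.0164, 0.0148, -0.0001, -0.0006, -0.0605]
[0.0185, -0.0153, 0.0147, -0.0001, -0.0006, -0.0605]
[0.0194, -0.0141, 0.0147, -0.0001, -0.0006, -0.0605]
[0.0202, -0.0129, 0.0147, -0.0001, -0.0006, -0.0605]
[0.021, -0.0117, 0.0147, -0.0001, -0.0006, -0.0605]
[0.0216, -0.0104, 0.0147, -0.0001, -0.0006, -0.0605]
[0.0222, -0.0091, 0.0147, -0.0001, -0.0006, -0.0605]
```

View pics/wrist1.png

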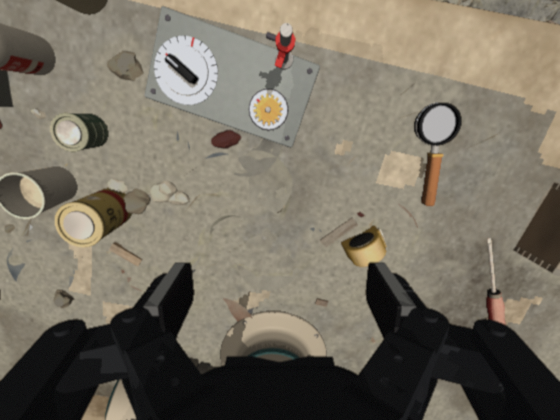

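View pics/scene1.png

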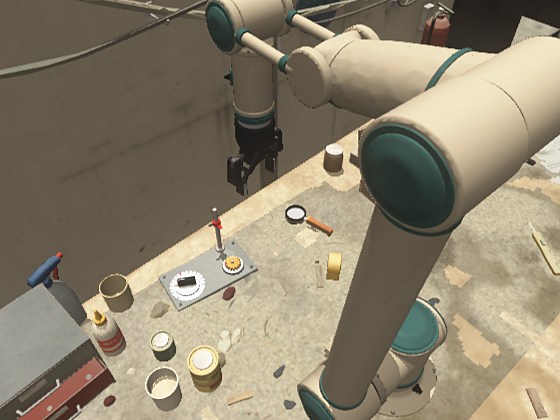

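View pics/side1.png

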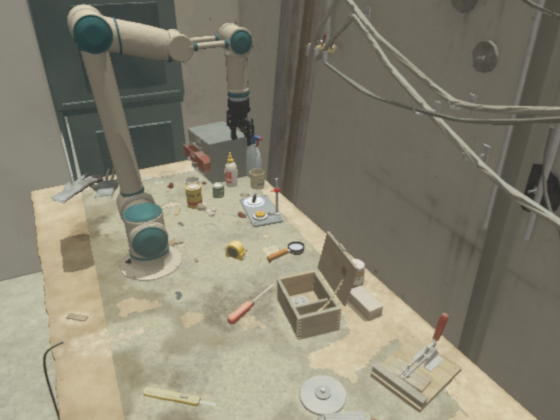

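All three views now show the objects. In the wrist view the dial is at (184,69), the gear at (268,109) and the post at (285,40). The loupe lens is at (438,122), with its handle at (432,180). Next I'll measure the stand, dial, loupe and pointer heights.

Run:
```python
from h import *
w=load("wrist1.npz"); zoom(w,135,325,0,150,4,"zw1.png"); zoom(w,395,495,85,215,4,"zw2.png")
s=load("scene1.npz"); zoom(s,155,265,200,310,5,"zs1.png")
s=load("side1.npz"); zoom(s,230,310,170,270,6,"zd1.png")
```

```text
(no output)
```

View pics/zw1.png

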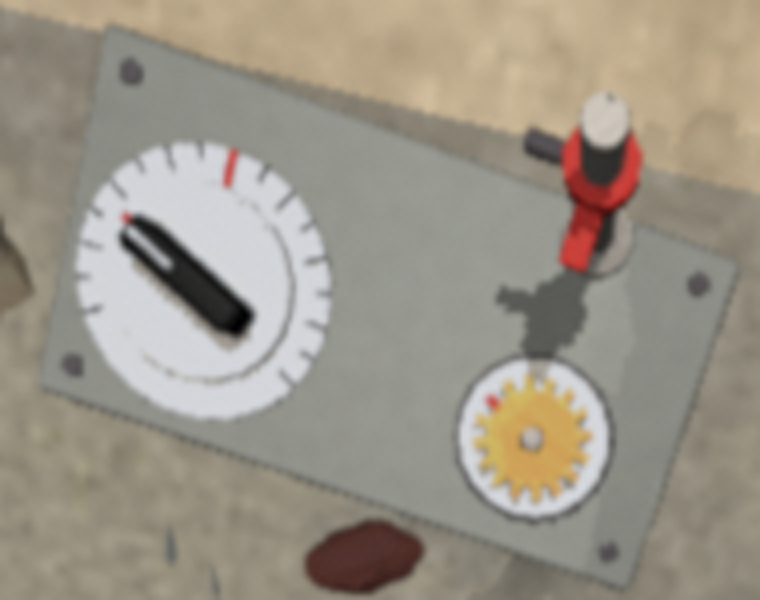

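View pics/zw2.png

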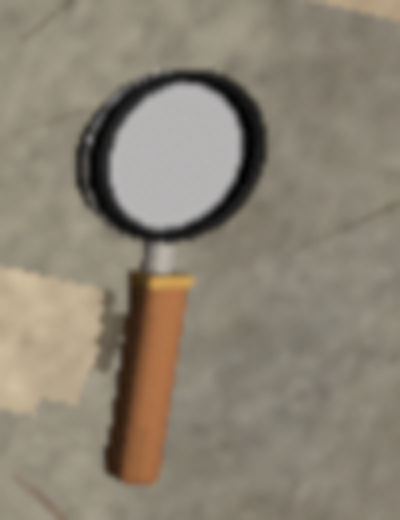

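View pics/zs1.png

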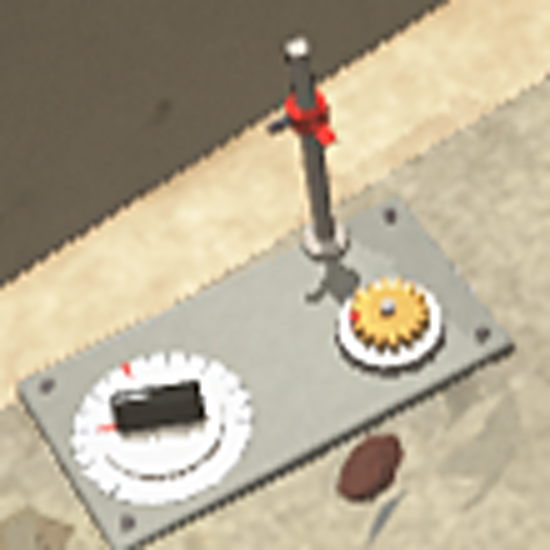

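View pics/zd1.png

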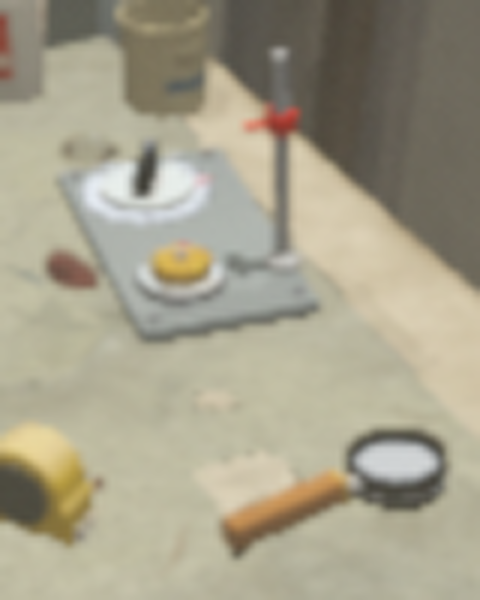

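```bash
cat >> h.py <<'E'
def tri(obs):
    A=np.zeros((3,3));b=np.zeros(3)
    L=[ray(d,u,v) for d,u,v in obs]
    for o,r in L:
        r=r/np.linalg.norm(r); M=np.eye(3)-np.outer(r,r); A+=M;b+=M@o
    X=np.linalg.solve(A,b); print("tri",X,"res px",[np.round(proj(d,X)-[u,v],1).tolist() for d,u,v in obs]); return X
def rect(c):
    c=np.array(c)[:,:2]; # order: BL, BR, FR, FL (back-left first)
    yv=(c[0]-c[1])+(c[3]-c[2]); psi=np.arctan2(-yv[0],yv[1]); return c.mean(0),psi
E
python3 - <<'E'
from h import *
w=load("wrist1.npz"); s=load("scene1.npz"); d=load("side1.npz")
W=lambda a,b:(135+a/4-.375,0+b/4-.375); S=lambda a,b:(155+a/5-.4,200+b/5-.4); D=lambda a,b:(230+a/6-.42,170+b/6-.42)
W2=lambda a,b:(395+a/4-.375,85+b/4-.375)
cw=[plane(w,*W(*p),.016) for p in [(108,27),(737,264),(627,588),(42,388)]]
cs=[plane(s,*S(*p),.016) for p in [(18,383),(400,200),(513,345),(117,548)]]
cd=[plane(d,*D(*p),.016) for p in [(60,178),(222,150),(318,300),(148,332)]]
# side view order: FL? print
for n,c in [("w",cw),("s",cs)]:
    print(n,np.array(c)[:,:2].tolist(),rect(c))
print("side corners",np.array(cd)[:,:2])
for n,c in [("w",cw),("s",cs)]:
    C,psi=rect(c); xs=np.array([np.cos(psi),np.sin(psi)]);ys=np.array([-xs[1],xs[0]])
    print(n,"dial",C-.008*xs+.065*ys,"gear",C-.02*xs-.065*ys,"post",C+.052*xs-.065*ys)
print("pin w",plane(w,*W(532,437),.04),"s",plane(s,*S(388,307),.04),"d",plane(d,*D(182,252),.04))
print("plate ctr w",plane(w,*W(203,281),.017))
print("pointer w",plane(w,*W(127,217),.023),"s",plane(s,*S(105,428),.023))
print("zero w",plane(w,*W(232,167),.018),"s",plane(s,*S(127,368),.018))
print("bar ends top w",plane(w,*W(133,220),.047),plane(w,*W(248,312),.047))
tri([(w,*W(572,268)),(s,*S(330,140))]); 
tri([(w,*W(572,268)),(s,*S(330,140)),(d,*D(248,126))]); 
print("loupe")
tri([(w,*W2(176,156)),(s,*(295.5,213))])
for p in [(176,156),(160,275),(133,475)]: print(plane(w,*W2(*p),.02))
E
```

```text
w [[0.5592032263731551, 0.2745393656688223], [0.5333952267136839, 0.04502831619949302], [0.4125805325382208, 0.0578687534658909], [0.43745527358709513, 0.2870631428789767]] (array([0.4857, 0.1661]), np.float64(-0.11004445429956794))
s [[0.5580695482903911, 0.2751623525724807], [0.528513122793219, 0.045576100656505414], [0.40765706846523564, 0.05950427082217247], [0.4380817207946798, 0.2882021162346964]] (array([0.4831, 0.1671]), np.float64(-0.1301421162451305))
side corners [[0.4361 0.2804]
 [0.5589 0.2699]
 [0.5322 0.0448]
 [0.4142 0.0556]]
w dial [0.4848 0.2316] gear [0.4586 0.1037] post [0.5302 0.0958]
s dial [0.4836 0.2326] gear [0.4548 0.1053] post [0.5262 0.0959]
pin w [0.4593 0.1044 0.04  ] s [0.4559 0.1051 0.04  ] d [0.4593 0.1045 0.04  ]
plate ctr w [0.4865 0.2326 0.017 ]
pointer w [0.501  0.2595 0.023 ] s [0.4989 0.2566 0.023 ]
zero w [0.5253 0.2268 0.018 ] s [0.5276 0.2264 0.018 ]
bar ends top w [0.4982 0.2485 0.047 ] [0.4782 0.2071 0.047 ]
tri [0.5043 0.0989 0.1281] res px [[0.0, 0.0], [-0.0, -0.0]]
tri [0.5054 0.0985 0.1273] res px [[0.6, -0.8], [-0.1, -0.1], [-0.3, 0.1]]
loupe
tri [ 0.4941 -0.1548  0.0154] res px [[0.5, 0.2], [-0.2, 0.2]]
[ 0.4939 -0.1516  0.02  ]
[ 0.4505 -0.162   0.02  ]
[ 0.3716 -0.1808  0.02  ]
```

Run:
```python
from h import *
s=load("scene1.npz")
for p in [(100,150),(200,150),(150,230),(250,170)]: print("wall",depthpt(s,*p))
plan([.485,.232,.14],1.06,10)
```

```text
wall [1.1083 0.171  0.0476]
wall [ 1.1121 -0.1996 -0.1497]
wall [ 1.1105  0.0889 -0.4224]
wall [0.3553 0.1012 0.4292]
pos [0.3808 0.0696 0.3174] th 0.2159503288497832 dist mm 262.102259073779 rot [ 0.     -0.0055 -0.844 ] w 0.08509156963941582 clk 2.3 q [-0.0028 -0.0688  1.6212  0.0032  1.5849  1.3521]
tilt [ 0.0043  0.0032 -1.    ] F [-0.0794  0.0303  0.2615]
total tool [ 0.1357 -0.1359  0.1783]
[0.0136, -0.0136, 0.0178, 0.0, -0.0006, -0.0844]
[0.0147, -0.0124, 0.0178, 0.0, -0.0006, -0.0844]
[0.0157, -0.0111, 0.0178, 0.0, -0.0006, -0.0844]
[0.0166, -0.0098, 0.0178, 0.0, -0.0006, -0.0844]
[0.0173, -0.0083, 0.0178, 0.0, -0.0006, -0.0844]
[0.018, -0.0068, 0.0178, 0.0, -0.0006, -0.0844]
[0.0185, -0.0053, 0.0178, 0.0, -0.0006, -0.0844]
[0.0189, -0.0037, 0.0178, 0.0, -0.0006, -0.0844]
[0.0192, -0.0021, 0.0178, 0.0, -0.0006, -0.0844]
[0.0193, -0.0005, 0.0177, 0.0, -0.0006, -0.0844]
```

Request:
apply_moves(moves=[0.05,0.014,-0.014,0.018,0,-0.001,-0.084,0.05,0.015,-0.012,0.018,0,-0.001,-0.084,0.05,0.016,-0.011,0.018,0,-0.001,-0.084,0.05,0.017,-0.01,0.018,0,-0.001,-0.084,0.05,0.017,-0.008,0.018,0,0,-0.084,0.05,0.018,-0.007,0.018,0,0,-0.084,0.05,0.018,-0.005,0.018,0,0,-0.084,0.05,0.019,-0.004,0.018,0,0,-0.084])

```text
clock: 2.97
position: [0.4715, 0.1981, 0.1756]
ee_rot: [0.004, 0.899, 0.437, 0.008]
contact_force: [0.5, -0.0, 0.1]
width: 0.0499
```

Run:
```python
from h import *
plan([.485,.232,.14],1.06,3)
```

```text
pos [0.4715 0.1981 0.1756] th 0.9051732253925776 dist mm 50.966236451177366 rot [ 0.0148 -0.0097 -0.1549] w 0.04990238791036087 clk 2.9667 q [ 0.2653  0.1871  1.6911 -0.005   1.2464  0.9326]
tilt [ 0.0176 -0.0001 -0.9998] F [ 0.5135 -0.0064  0.1289]
total tool [ 0.0346 -0.0108  0.0358]
[0.0115, -0.0036, 0.0119, 0.0049, -0.0032, -0.0516]
[0.0118, -0.0029, 0.0119, 0.0049, -0.0032, -0.0516]
[0.0119, -0.0023, 0.0119, 0.0049, -0.0032, -0.0516]
```

Request:
apply_moves(moves=[0.05,0.011,-0.003,0.011,0.004,-0.003,-0.05,0.05,0.011,-0.003,0.011,0.004,-0.003,-0.05,0.05,0.006,-0.001,0.006,0.004,-0.003,-0.03,0.05,0,0,0,0,0,0,0.05,0,0,0,0,0,0,0.05,0,0,0,0,0,0,0.05,0,0,0,0,0,0,0.05,0,0,0,0,0,0])

```text
clock: 3.63
position: [0.4836, 0.2245, 0.1437]
ee_rot: [0.001, 0.868, 0.497, -0.002]
contact_force: [0.5, 0.6, -0.2]
width: 0.0497
```

Run:
```python
from h import *
plan([.485,.232,.14],1.06,1)
w=snap("wrist",2)
```

```text
pos [0.4836 0.2245 0.1437] th 1.0394381232707879 dist mm 8.455123482845696 rot [-0.0006  0.0035 -0.0206] w 0.049696396812766955 clk 3.6333 q [ 0.3056  0.2546  1.6833 -0.0021  1.2067  0.8377]
tilt [-0.0022 -0.0027 -1.    ] F [ 0.5344  0.5719 -0.1504]
total tool [ 0.0072 -0.0026  0.0037]
[0.0072, -0.0026, 0.0037, -0.0006, 0.0035, -0.0206]
```

View pics/wrist2.png

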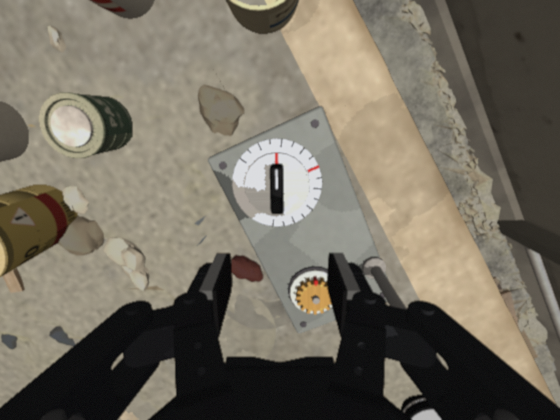

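Run:
```python
from h import *
w=load("wrist2.npz"); zoom(w,200,390,100,250,4,"zw3.png")
```

```text
(no output)
```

View pics/zw3.png

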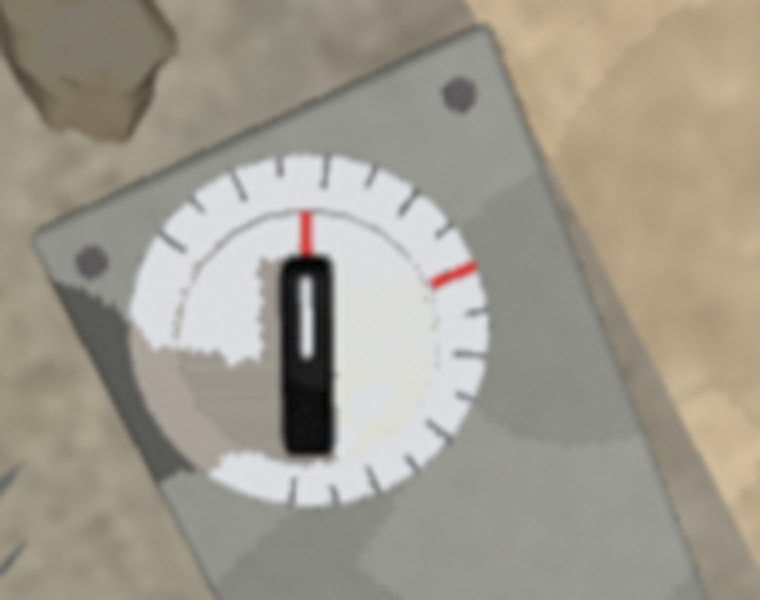

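Run:
```python
from h import *
w=load("wrist2.npz")
W=lambda a,b:(200+a/4-.375,100+b/4-.375)
# plate ellipse centre: left130,right489,top153,bottom507
c=plane(w,*W(309.5,330),.0175); print("plate ctr",c)
p=plane(w,*W(306,215),.023); q=plane(w,*W(306,255),.023); print("pointer",p,q)
z1=plane(w,*W(475,265),.0175); z2=plane(w,*W(433,285),.0175); print("zero",z1,z2)
b1=plane(w,*W(305,262),.047);b2=plane(w,*W(308,447),.047); print("bar",b1,b2,(b1+b2)/2)
t=lambda a,b:np.arctan2((a-b)[1],(a-b)[0])
print("pointer ang",t(p,c),t(p,q),"bar",t(b1,b2),"zero",t(z1,c),t(z1,z2))
for z in (.0175,):
  print("edge L/R",plane(w,*W(130,330),z),plane(w,*W(489,330),z),plane(w,*W(309,153),z),plane(w,*W(309,507),z))
```

```text
plate ctr [0.4867 0.2342 0.0175]
pointer [0.5012 0.2603 0.023 ] [0.4963 0.2519 0.023 ]
zero [0.531  0.2275 0.0175] [0.5195 0.2284 0.0175]
bar [0.4975 0.254  0.047 ] [0.4756 0.2157 0.047 ] [0.4866 0.2348 0.047 ]
pointer ang 1.0634518894957987 1.0355505773966014 bar 1.0514416240627231 zero -0.1504170438341125 -0.0778962943179897
edge L/R [0.4473 0.2575 0.0175] [0.5262 0.211  0.0175] [0.5091 0.2723 0.0175] [0.462  0.1927 0.0175]
```

Run:
```python
from h import *
plan([.4862,.234,.040],1.05,6)
```

```text
pos [0.4837 0.2245 0.1439] th 1.0394930649237446 dist mm 104.36657083418692 rot [-0.0002  0.0032 -0.0105] w 0.04994339184615302 clk 3.6833 q [ 0.3055  0.2543  1.6832 -0.0022  1.2067  0.8376]
tilt [-0.0018 -0.0027 -1.    ] F [-0.1601 -1.006  -0.3606]
total tool [ 0.0098 -0.0027  0.1039]
[0.0016, -0.0004, 0.0173, -0.0, 0.0005, -0.0018]
[0.0016, -0.0004, 0.0173, -0.0, 0.0005, -0.0018]
[0.0016, -0.0004, 0.0173, -0.0, 0.0005, -0.0018]
[0.0016, -0.0004, 0.0173, -0.0, 0.0005, -0.0018]
[0.0016, -0.0004, 0.0173, -0.0, 0.0005, -0.0018]
[0.0016, -0.0004, 0.0173, -0.0, 0.0005, -0.0018]
```

Request:
apply_moves(moves=[0.05,0.0025,-0.0005,0.017,0,0.0005,-0.002,0.05,0.0025,-0.0005,0.017,0,0.0005,-0.002,0.05,0.002,-0.0005,0.017,0,0.0005,-0.002,0.05,0.002,-0.0005,0.017,0,0.0005,-0.002,0.05,0.001,-0.0005,0.017,0,0.0005,-0.002,0.05,0,0,0.011,0,0.0005,0,0.05,0,0,0,0,0,0,0.05,0,0,0,0,0,0])

```text
clock: 4.35
position: [0.4909, 0.2335, 0.0516]
ee_rot: [0.002, 0.867, 0.499, 0.007]
contact_force: [-0.1, -0.1, 0.8]
width: 0.0499
```

Run:
```python
from h import *
plan([.4862,.234,.028],1.05,3)
w=snap("wrist",3)
```

```text
pos [0.4909 0.2335 0.0516] th 1.0452352315573818 dist mm 24.112945619633997 rot [ 0.0104 -0.0105 -0.0048] w 0.049902794286914014 clk 4.35 q [ 0.3165  0.3484  1.8049 -0.0009  0.9736  0.8426]
tilt [ 0.0142  0.0039 -0.9999] F [-0.1024 -0.1286  0.8106]
total tool [-0.0022 -0.0046  0.0236]
[-0.0007, -0.0015, 0.0079, 0.0035, -0.0035, -0.0016]
[-0.0007, -0.0015, 0.0079, 0.0035, -0.0035, -0.0016]
[-0.0007, -0.0015, 0.0079, 0.0035, -0.0035, -0.0016]
```

View pics/wrist3.png

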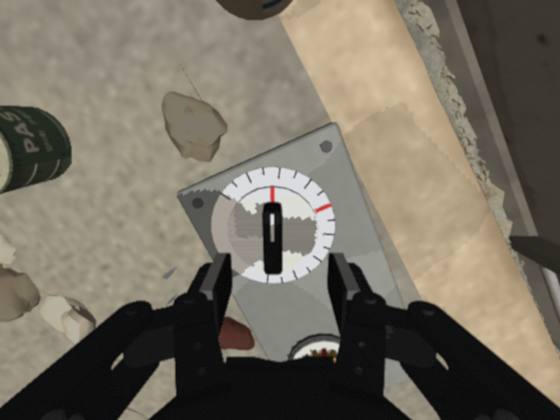

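Request:
apply_moves(moves=[0.05,-0.0007,-0.0015,0.008,0.0035,-0.0035,-0.0015,0.05,-0.0007,-0.0015,0.008,0.0035,-0.0035,-0.0015,0.05,-0.0007,-0.0015,0.005,0.0035,-0.0035,-0.0015,0.05,0,0,0,0,0,0,0.05,0,0,0,0,0,0,0.05,0,0,0,0,0,0,0.05,0,0,0,0,0,0,0.05,0,0,0,0,0,0])

```text
clock: 5.07
position: [0.4884, 0.2347, 0.0323]
ee_rot: [0.001, 0.865, 0.501, 0.003]
contact_force: [-0.7, 0.1, -0.5]
width: 0.0501
```

Run:
```python
from h import *
plan([.4862,.234,.028],1.05,1)
```

```text
pos [0.4884 0.2347 0.0323] th 1.049731689701422 dist mm 4.826104876912453 rot [ 0.0036 -0.0041 -0.0003] w 0.050139260074861476 clk 5.0667 q [0.3195 0.3732 1.8243 0.0001 0.9387 0.8405]
tilt [ 0.0051  0.0017 -1.    ] F [-0.7118  0.1228 -0.451 ]
total tool [-0.0017 -0.0015  0.0042]
[-0.0017, -0.0015, 0.0042, 0.0036, -0.0041, -0.0003]
```

Request:
apply_moves(moves=[0.05,-0.0017,-0.0015,0.004,0.0035,-0.004,0,0.05,0,0,0,0,0,0,0.005,0,0,0,0,0,0,0.005,0,0,0,0,0,0,0.005,0,0,0,0,0,0,0.005,0,0,0,0,0,0,0.005,0,0,0,0,0,0,0.005,0,0,0,0,0,0], newtons=30)

```text
clock: 5.73
position: [0.4865, 0.234, 0.0284]
ee_rot: [0.0, 0.865, 0.501, 0.0]
contact_force: [-0.2, -0.1, -1.1]
width: 0.0051
```

Run:
```python
from h import *
plan([.4862,.234,.028],-.115,12)
w=snap("wrist",4)
```

```text
pos [0.4865 0.234  0.0284] th 1.049746471480079 dist mm 0.4873007507101735 rot [ 0.0002 -0.0008  1.1647] w 0.005095242514149548 clk 5.7333 q [ 0.3195  0.3776  1.8292 -0.      0.9339  0.8406]
tilt [ 0.0008  0.0002 -1.    ] F [-0.2103 -0.0624 -1.1318]
total tool [-0.0002 -0.0002  0.0004]
[-0.0, -0.0, 0.0, 0.0, -0.0001, 0.0971]
[-0.0, -0.0, 0.0, 0.0, -0.0001, 0.0971]
[-0.0, -0.0, 0.0, 0.0, -0.0001, 0.0971]
[-0.0, -0.0, 0.0, 0.0, -0.0001, 0.0971]
[-0.0, -0.0, 0.0, 0.0, -0.0001, 0.0971]
[-0.0, -0.0, 0.0, 0.0, -0.0001, 0.0971]
[-0.0, -0.0, 0.0, 0.0, -0.0001, 0.0971]
[-0.0, -0.0, 0.0, 0.0, -0.0001, 0.0971]
[-0.0, -0.0, 0.0, 0.0, -0.0001, 0.0971]
[-0.0, -0.0, 0.0, 0.0, -0.0001, 0.0971]
[-0.0, 0.0, 0.0, 0.0, -0.0001, 0.0971]
[-0.0, 0.0, 0.0, 0.0, -0.0001, 0.0971]
```

View pics/wrist4.png

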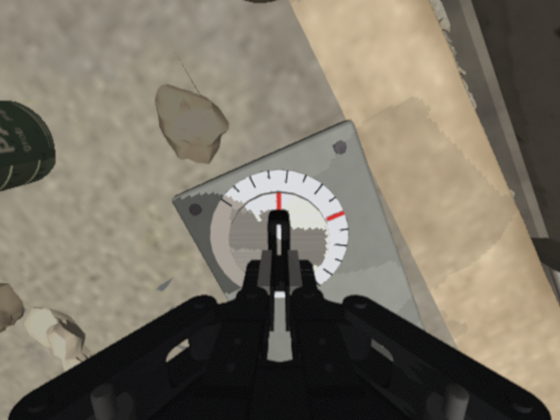

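Run:
```python
from h import *
w=load("wrist4.npz"); zoom(w,200,360,170,310,5,"zw4.png")
s=snap("scene",4); zoom(s,130,280,180,310,5,"zs4.png")
d=snap("side",4); zoom(d,210,310,150,230,7,"zd4.png")
```

```text
(no output)
```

View pics/zw4.png

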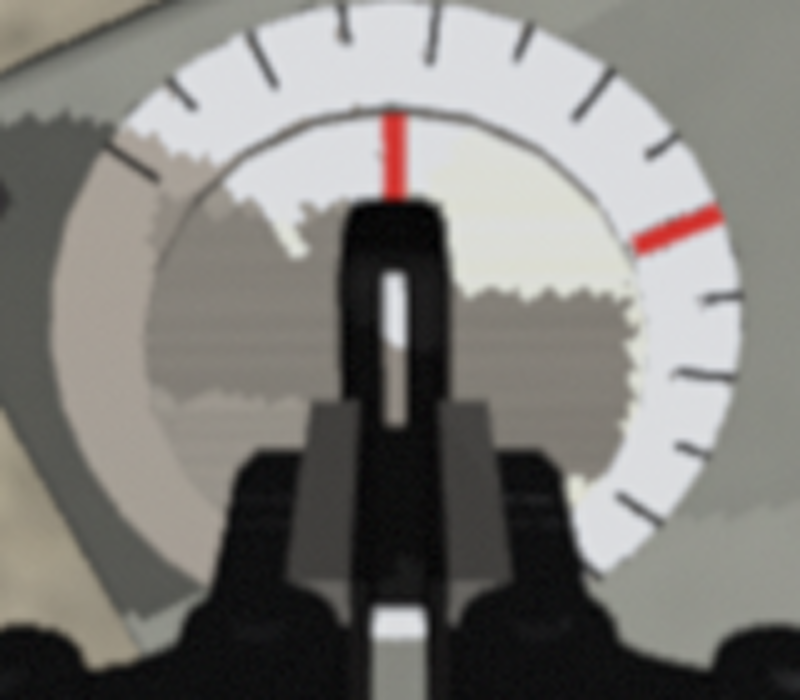

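View pics/zs4.png

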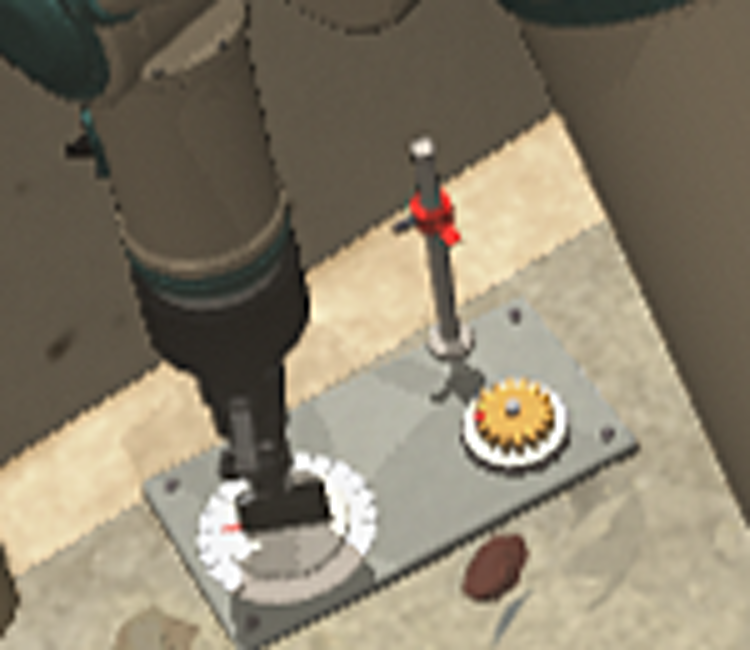

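View pics/zd4.png

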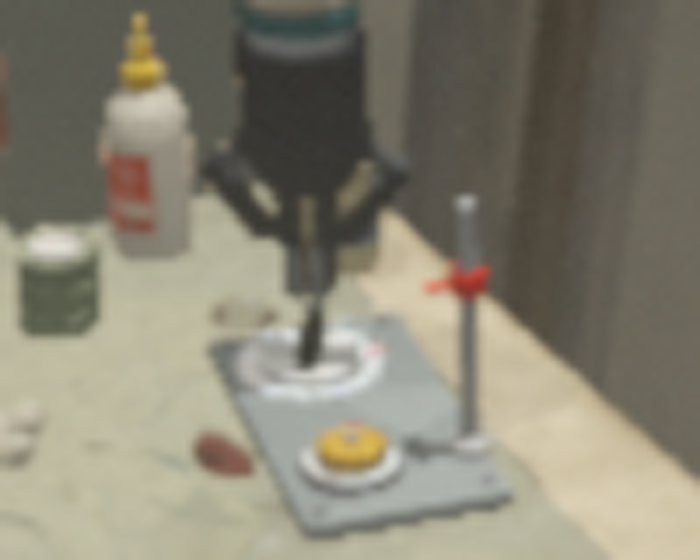

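Run:
```python
from h import *
w=load("wrist4.npz")
for a,b in [(395,240),(345,420),(330,500),(470,420),(470,500),(395,540),(395,580),(400,615),(250,350),(400,450)]:
    u,v=200+a/5-.4,170+b/5-.4; print((a,b),depthpt(w,u,v),w["range_z"][int(round(v)),int(round(u))])
c=np.array([.4866,.2345]);dd=np.array([np.cos(1.05),np.sin(1.05)])
for k in (.023,-.023):
    u=proj(w,np.r_[c+k*dd,.047]); print("bar end",((u-[200,170])*5+2).round())
n=np.array([-dd[1],dd[0]])
for k in (.0065,-.0065): print(((proj(w,np.r_[c+.02*dd+k*n,.047])-[200,170])*5+2).round())
```

```text
(395, 240) [0.497  0.2527 0.042 ] 0.16869773
(345, 420) [0.4878 0.2466 0.0673] 0.14749852
(330, 500) [0.4873 0.2472 0.0835] 0.13205948
(470, 420) [0.4986 0.2407 0.0678] 0.14701505
(470, 500) [0.4978 0.2407 0.0828] 0.13275965
(395, 540) [0.4793 0.222  0.0468] 0.17474607
(395, 580) [0.4766 0.2174 0.0468] 0.17643781
(400, 615) [0.465  0.1958 0.0167] 0.21247993
(250, 350) [0.4695 0.2428 0.0218] 0.19464362
(400, 450) [0.4854 0.2314 0.0458] 0.17232145
bar end [395. 238.]
bar end [396. 605.]
[336. 264.]
[455. 264.]
```

Run:
```python
from h import *
d=load("side4.npz"); s=load("scene4.npz"); w=load("wrist4.npz")
for b in range(230,370,10):
    u,v=210+308/7,150+b/7; print("side",b,depthpt(d,u,v), end="")
    print()
print(proj(d,[.4866,.2345,.028]),proj(d,[.4866,.2345,.047]),proj(d,[.4866,.2345,.065]))
print(((proj(d,[.4866,.2345,.047])-[210,150])*7).round())
for b in range(390,520,12):
    u,v=130+265/5,180+b/5; print("sc",b,depthpt(s,u,v))
for b in range(380,440,6):
    u,v=200+335/5,170+b/5; print("w",b,depthpt(w,u,v))
```

```text
side 230 [0.4834 0.2215 0.1114]
side 240 [0.4837 0.223  0.104 ]
side 250 [0.4819 0.2191 0.0995]
side 260 [0.4842 0.2257 0.0893]
side 270 [0.482  0.2207 0.0854]
side 280 [0.482  0.2213 0.0784]
side 290 [0.4789 0.2137 0.0759]
side 300 [0.4938 0.2537 0.0468]
side 310 [0.4906 0.2459 0.0444]
side 320 [0.4826 0.2256 0.049 ]
side 330 [0.48   0.2194 0.0457]
side 340 [0.4747 0.206  0.0466]
side 350 [0.4763 0.2111 0.0368]
side 360 [0.4766 0.2126 0.0292]
[254.2634 198.9724] [254.1055 195.0507] [253.9545 191.3005]
[309. 315.]
sc 390 [0.4673 0.232  0.1488]
sc 402 [0.4642 0.2346 0.1449]
sc 414 [0.4574 0.2387 0.1458]
sc 426 [0.4646 0.2374 0.1278]
sc 438 [0.4704 0.2366 0.1113]
sc 450 [0.4346 0.2518 0.1527]
sc 462 [0.4288 0.2554 0.1526]
sc 474 [0.4289 0.2568 0.1443]
sc 486 [0.4746 0.2411 0.0707]
sc 498 [0.4841 0.2391 0.0481]
sc 510 [0.4803 0.2421 0.0444]
w 380 [0.4772 0.2336 0.0226]
w 386 [0.4766 0.2325 0.0218]
w 392 [0.4764 0.2323 0.023 ]
w 398 [0.4871 0.2472 0.063 ]
w 404 [0.4875 0.2477 0.0657]
w 410 [0.487  0.2469 0.0652]
w 416 [0.4872 0.2471 0.0672]
w 422 [0.4872 0.2469 0.0681]
w 428 [0.4871 0.2468 0.0692]
w 434 [0.4872 0.2468 0.0704]
```

Run:
```python
from h import *
for n,T in [("wrist0",.2),("wrist1",.3172),("wrist2",.1437),("wrist3",.0516),("wrist4",.0284)]:
    w=load(n+".npz"); best=[]
    H=w["range_z"]; 
    v,u=np.mgrid[230:330,150:410]
    c=np.stack([(u-w["cx"])/w["fx"],(v-w["cy"])/w["fy"],np.ones_like(u)],-1)*H[230:330,150:410,None]
    X=(c-w["t"])@w["R"]
    m=(H[230:330,150:410]>0)&(H[230:330,150:410]<.16)
    print(n,T,"lowest z of near pts",np.percentile(X[m][:,2],[0,1,5]),"offset",np.percentile(X[m][:,2],1)-T, "cam",(-w["R"].T@w["t"])[2]-T)
```

```text
wrist0 0.2 lowest z of near pts [0.2422 0.2444 0.2477] offset 0.04442917822073425 cam 0.17271548447605173
wrist1 0.3172 lowest z of near pts [0.3589 0.3615 0.3649] offset 0.0442771205674381 cam 0.17303472863844793
wrist2 0.1437 lowest z of near pts [0.1757 0.1795 0.1854] offset 0.035764195528284054 cam 0.17242817863111248
wrist3 0.0516 lowest z of near pts [0.0838 0.0876 0.0932] offset 0.036038624595519854 cam 0.17349067006925925
wrist4 0.0284 lowest z of near pts [0.0618 0.0659 0.0736] offset 0.03753077845900004 cam 0.1727163327407654
```

The wrist, side and scene views all put the closed fingertips at z ≈ 0.064, while the reported TCP is 0.028. The jaw also closed to 5 mm, with no 13 mm bar between the pads. So the pads are above the bar, and the real tips sit about 35 mm behind the reported TCP. I'll open, go down in steps and watch the force.

Request:
apply_moves(moves=[0.05,0,0,0,0,0,0,0.05,0,0,0,0,0,0,0.05,0,0,0,0,0,0,0.05,0,0,0,0,0,0,0.05,0,0,0.006,0,0,0,0.05,0,0,0.006,0,0,0,0.05,0,0,0.006,0,0,0,0.05,0,0,0,0,0,0], newtons=30)

```text
clock: 6.55
position: [0.4866, 0.2341, 0.0088]
ee_rot: [0.0, 0.865, 0.501, 0.001]
contact_force: [0.1, -0.5, 0.1]
width: 0.0501
```

Run:
```python
from h import *
plan([.4862,.234,.01],1.05,1)
w=snap("wrist",5); zoom(w,160,400,170,330,3,"zw5.png")
s=snap("scene",5); zoom(s,130,280,180,310,5,"zs5.png")
d=snap("side",5); zoom(d,210,310,150,230,7,"zd5.png")
```

```text
pos [0.4866 0.2341 0.0088] th 1.049680047782733 dist mm 1.2317234239112176 rot [ 0.0009 -0.001  -0.0003] w 0.050087226230937636 clk 6.55 q [ 0.3195  0.4019  1.8515 -0.      0.8868  0.8406]
tilt [ 0.0013  0.0004 -1.    ] F [ 0.0778 -0.5234  0.0893]
total tool [-0.0002 -0.0003 -0.0012]
[-0.0002, -0.0003, -0.0012, 0.0009, -0.001, -0.0003]
```

View pics/zw5.png

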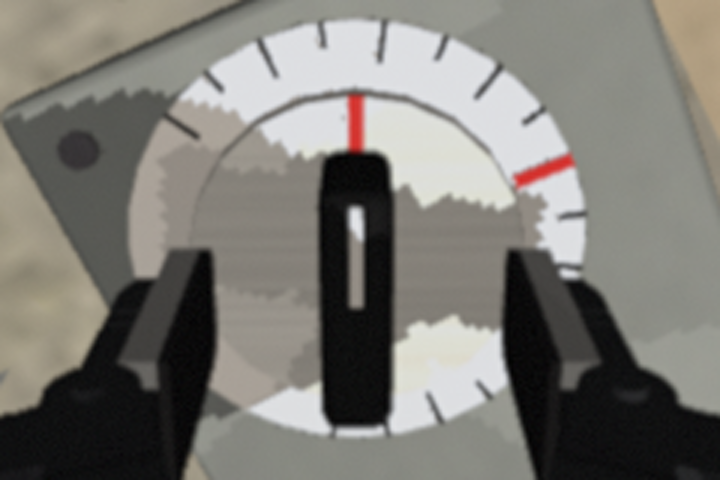

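View pics/zd5.png

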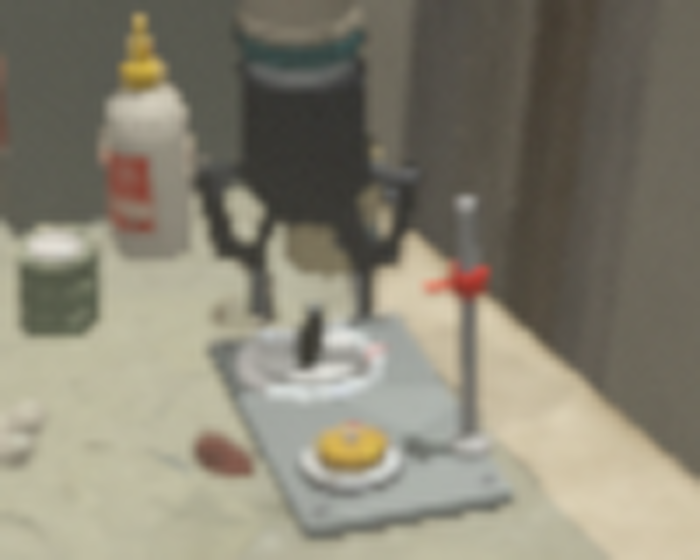

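Run:
```python
from h import *
w=load("wrist5.npz")
for (a,b) in [(190,255),(180,262),(200,262),(520,255),(530,262),(545,262),(170,300),(550,300)]:
    u,v=160+a/3-.33,170+b/3-.33; print((a,b),depthpt(w,u,v))
d=load("side5.npz")
for a in (262,363):
  for b in range(280,330,6):
    print(a,b,depthpt(d,210+a/7,150+b/7))
```

```text
(190, 255) [0.469  0.258  0.0496]
(180, 262) [0.4677 0.2584 0.0515]
(200, 262) [0.4706 0.2568 0.0517]
(520, 255) [0.5153 0.2309 0.0488]
(530, 262) [0.5162 0.2298 0.0505]
(545, 262) [0.5184 0.2294 0.052 ]
(170, 300) [0.4685 0.258  0.064 ]
(550, 300) [0.517  0.2302 0.064 ]
262 280 [0.4578 0.2352 0.0772]
262 286 [0.4606 0.2434 0.0687]
262 292 [0.458  0.2367 0.0684]
262 298 [0.4587 0.2393 0.0629]
262 304 [0.458  0.2377 0.0597]
262 310 [0.4591 0.2414 0.0536]
262 316 [0.4564 0.2343 0.0535]
262 322 [0.4831 0.3089 0.0075]
262 328 [0.4746 0.2857 0.0163]
363 280 [0.5141 0.2126 0.0753]
363 286 [0.5148 0.2147 0.0701]
363 292 [0.5159 0.2177 0.0644]
363 298 [0.5136 0.2122 0.0634]
363 304 [0.5128 0.2106 0.0602]
363 310 [0.5148 0.2159 0.0532]
363 316 [0.5367 0.2708 0.0178]
363 322 [0.537  0.2717 0.0131]
363 328 [0.5305 0.256  0.0178]
```

Request:
apply_moves(moves=[0.05,0,0,0.005,0,0,0,0.05,0,0,0.005,0,0,0,0.05,0,0,0.004,0,0,0,0.05,0,0,0,0,0,0,0.005,0,0,0,0,0,0,0.005,0,0,0,0,0,0,0.005,0,0,0,0,0,0,0.005,0,0,0,0,0,0], newtons=30)

```text
clock: 7.37
position: [0.4868, 0.2353, -0.0051]
ee_rot: [-0.001, 0.866, 0.501, 0.001]
contact_force: [-2.9, 1.6, 1.0]
width: 0.0118
```

Run:
```python
from h import *
plan([.4862,.234,-.006],-.115,12)
w=snap("wrist",6); zoom(w,160,400,170,330,3,"zw6.png")
```

```text
pos [ 0.4868  0.2353 -0.0051] th 1.0484278771742181 dist mm 1.7108659459831461 rot [-0.0018 -0.0029  1.1634] w 0.01181040229157835 clk 7.3667 q [0.32   0.4202 1.8659 0.0027 0.853  0.8406]
tilt [ 0.0016  0.0027 -1.    ] F [-2.9191  1.5617  0.9724]
total tool [-0.0014  0.0001  0.0009]
[-0.0001, 0.0, 0.0001, -0.0001, -0.0002, 0.097]
[-0.0001, 0.0, 0.0001, -0.0001, -0.0002, 0.097]
[-0.0001, 0.0, 0.0001, -0.0001, -0.0002, 0.097]
[-0.0001, 0.0, 0.0001, -0.0001, -0.0002, 0.097]
[-0.0001, 0.0001, 0.0001, -0.0001, -0.0002, 0.097]
[-0.0001, 0.0001, 0.0001, -0.0001, -0.0002, 0.097]
[-0.0001, 0.0001, 0.0001, -0.0001, -0.0002, 0.097]
[-0.0001, 0.0001, 0.0001, -0.0001, -0.0002, 0.097]
[-0.0001, 0.0001, 0.0001, -0.0001, -0.0002, 0.097]
[-0.0001, 0.0001, 0.0001, -0.0001, -0.0002, 0.097]
[-0.0001, 0.0001, 0.0001, -0.0001, -0.0002, 0.097]
[-0.0, 0.0001, 0.0001, -0.0001, -0.0002, 0.097]
```

View pics/zw6.png

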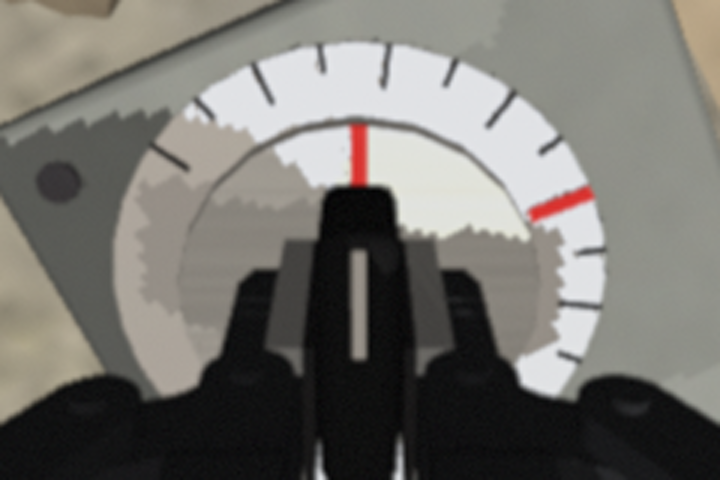

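The jaw stopped at 11.8 mm with a small side force, so the bar is gripped. Now I'll turn it clockwise, which is +rz in the tool frame.

Request:
apply_moves(moves=[0.005,0,0,0,0,0,0.06,0.005,0,0,0,0,0,0.08,0.005,0,0,0,0,0,0.08,0.005,0,0,0,0,0,0.08,0.005,0,0,0,0,0,0.08,0.005,0,0,0,0,0,0.08,0.005,0,0,0,0,0,0.08,0.005,0,0,0,0,0,0.08])

```text
clock: 8.08
position: [0.4883, 0.2336, -0.0051]
ee_rot: [0.001, 0.98, 0.201, 0.003]
contact_force: [0.8, -0.2, -0.2]
width: 0.0121
```

Run:
```python
from h import *
plan([.4865,.2345,-.005],-.115,8)
```

```text
pos [ 0.4883  0.2336 -0.0051] th 0.4051084242448571 dist mm 2.0277702790298417 rot [ 0.002  -0.0055  0.5201] w 0.012116273683167308 clk 8.0833 q [ 0.3198  0.4201  1.8663 -0.0039  0.8502  1.488 ]
tilt [ 0.0057 -0.0012 -1.    ] F [ 0.7933 -0.1855 -0.1863]
total tool [-0.0013 -0.0015 -0.0001]
[-0.0002, -0.0002, -0.0, 0.0002, -0.0007, 0.065]
[-0.0002, -0.0002, -0.0, 0.0002, -0.0007, 0.065]
[-0.0002, -0.0002, -0.0, 0.0002, -0.0007, 0.065]
[-0.0002, -0.0002, -0.0, 0.0002, -0.0007, 0.065]
[-0.0002, -0.0001, -0.0, 0.0002, -0.0007, 0.065]
[-0.0002, -0.0001, -0.0, 0.0002, -0.0007, 0.065]
[-0.0002, -0.0001, -0.0, 0.0002, -0.0007, 0.065]
[-0.0002, -0.0001, -0.0, 0.0002, -0.0007, 0.065]
```

Request:
apply_moves(moves=[0.005,0,0,0,0,-0.001,0.075,0.005,0,0,0,0,-0.001,0.08,0.005,0,0,0,0,-0.001,0.08,0.005,0,0,0,0,-0.001,0.08,0.005,0,0,0,0,-0.001,0.08,0.005,0,0,0,0,0,0.06,0.005,0,0,0,0,0,0,0.005,0,0,0,0,0,0])

```text
clock: 8.75
position: [0.4884, 0.2319, -0.0051]
ee_rot: [0.003, 0.999, -0.036, 0.001]
contact_force: [-1.0, 0.1, 0.0]
width: 0.0124
```

Run:
```python
from h import *
plan([.4865,.2345,-.005],-.115,1)
w=snap("wrist",7); zoom(w,160,400,170,330,3,"zw7.png")
```

```text
pos [ 0.4884  0.2319 -0.0051] th -0.07115037239200561 dist mm 3.25984355948247 rot [ 0.005  -0.0021  0.0438] w 0.01242039179128556 clk 8.75 q [ 0.3185  0.4218  1.8629 -0.0072  0.857   1.9652]
tilt [ 0.0016 -0.0052 -1.    ] F [-0.9568  0.1356  0.0266]
total tool [-0.0021 -0.0025 -0.0001]
[-0.0021, -0.0025, -0.0001, 0.005, -0.0021, 0.0438]
```

View pics/zw7.png

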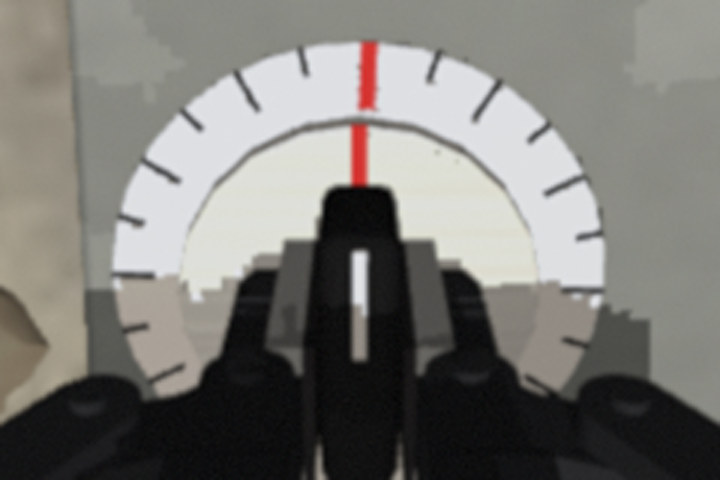

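```bash
cat > dial.py <<'E'
from h import *
def red(d,C,view=""):
    im=d["image"].astype(int); m=(im[...,0]>150)&(im[...,1]<90)&(im[...,2]<90)
    v,u=np.nonzero(m); out=[]
    P=np.array([plane(d,a,b,.0205)[:2] for a,b in zip(u,v)]); r=np.linalg.norm(P-C,axis=1)
    for nm,lo,hi,z in [("ptr",.018,.0325,.0232),("zero",.035,.047,.0175)]:
        k=(r>lo)&(r<hi); Q=np.array([plane(d,a,b,z)[:2] for a,b in zip(u[k],v[k])])
        if k.sum()<3: print(nm,"none",k.sum());continue
        c=Q.mean(0); pc=np.linalg.svd(Q-c)[2][0]; pc=pc*np.sign(pc@(c-C))
        print(view,nm,k.sum(),"ctr",c,"bearing",np.arctan2(*(c-C)[::-1]),"dir",np.arctan2(pc[1],pc[0]))
        out.append(c)
    return out
E
python3 - <<'E'
from dial import *
red(load("wrist7.npz"),np.array([.4866,.2345]),"w7")
red(load("wrist7.npz"),np.array([.488,.2345]),"w7b")
red(load("wrist2.npz"),np.array([.4866,.2345]),"w2")
red(load("scene5.npz"),np.array([.485,.2330]),"s5")
w=load("wrist7.npz")
E
```

```text
w7 ptr 76 ctr [0.5132 0.2304] bearing -0.15317169162596003 dir -0.07151893195439465
w7 zero 86 ctr [0.5258 0.228 ] bearing -0.16360967476686056 dir -0.11403172994902434
w7b ptr 76 ctr [0.5132 0.2304] bearing -0.16155386573202113 dir -0.07151893195439465
w7b zero 76 ctr [0.5265 0.2279] bearing -0.16919820791712434 dir -0.09731936618307298
w2 ptr 9 ctr [0.4989 0.2565] bearing 1.06328734909064 dir 1.0354227867597772
w2 zero 12 ctr [0.5263 0.228 ] bearing -0.16192588618857287 dir -0.11111207876967458
ptr none 0
zero none 0
```

Request:
apply_moves(moves=[0.005,0,0,0,0.001,0,0.02,0.005,0,0,0,0.001,0,0.02,0.005,0,0,0,0.001,0,0.01,0.005,0,0,0,0.001,0,0,0.005,0,0,0,0,0,0,0.005,0,0,0,0,0,0,0.005,0,0,0,0,0,0,0.005,0,0,0,0,0,0])

```text
clock: 9.47
position: [0.4885, 0.2319, -0.0051]
ee_rot: [0.0, 0.998, -0.061, 0.001]
contact_force: [-0.3, 0.6, -0.6]
width: 0.012
```

Run:
```python
from dial import *
plan([.4868,.2324,-.005],-.115,1)
w=snap("wrist",8); zoom(w,160,400,170,330,3,"zw8.png")
red(w,np.array([.4868,.2324]),"w8")
```

```text
pos [ 0.4885  0.2319 -0.0051] th -0.12219558017318953 dist mm 1.741167368601318 rot [ 0.0009 -0.0024 -0.0072] w 0.012020417331558782 clk 9.4667 q [ 0.3158  0.4207  1.865  -0.0024  0.8541  2.0104]
tilt [ 0.0023 -0.0011 -1.    ] F [-0.3032  0.6389 -0.6129]
total tool [-0.0017 -0.0003 -0.0001]
[-0.0017, -0.0003, -0.0001, 0.0009, -0.0024, -0.0072]
w8 ptr 76 ctr [0.513 0.229] bearing -0.12856151304017732 dir -0.12268610892564936
w8 zero 81 ctr [0.5261 0.2279] bearing -0.11335926312340087 dir -0.12230628387119638
```

View pics/zw8.png

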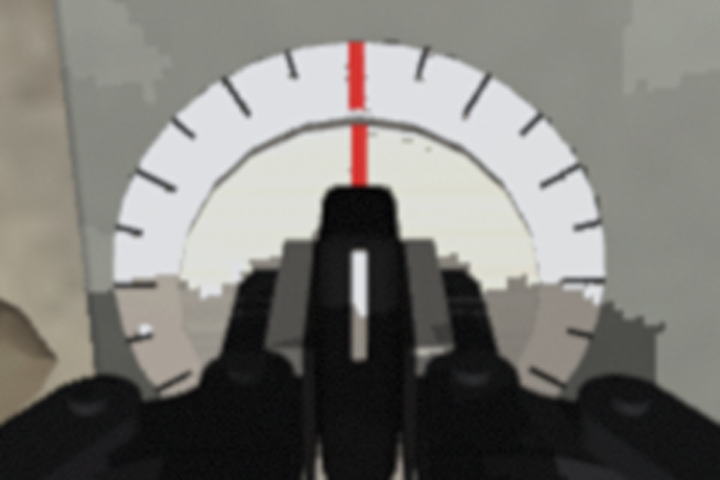

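Request:
apply_moves(moves=[0.005,0,0,0,0,-0.001,-0.006,0.005,0,0,0,0,-0.001,-0.004,0.005,0,0,0,0,0,0,0.005,0,0,0,0,0,0,0.04,0,0,0,0,0,0,0.04,0,0,0,0,0,0,0.04,0,0,0,0,0,0,0.04,0,0,0,0,0,0])

```text
clock: 10.18
position: [0.4897, 0.2315, -0.0047]
ee_rot: [0.001, 0.998, -0.055, 0.001]
contact_force: [-0.6, -0.1, 0.2]
width: 0.0404
```

Run:
```python
from dial import *
plan([.4868,.2324,.06],-.115,1)
w=snap("wrist",9); zoom(w,160,400,170,330,3,"zw9.png")
red(w,np.array([.4868,.2324]),"w9")
```

```text
pos [ 0.4897  0.2315 -0.0047] th -0.11072519937078874 dist mm 64.77929628369812 rot [ 0.001  -0.0025  0.0043] w 0.04041118388875979 clk 10.1833 q [ 0.3146  0.4214  1.8623 -0.0026  0.856   1.9978]
tilt [ 0.0024 -0.0013 -1.    ] F [-0.5656 -0.0624  0.2058]
total tool [-0.0029 -0.0005 -0.0647]
[-0.0029, -0.0005, -0.0647, 0.001, -0.0025, 0.0043]
w9 ptr 73 ctr [0.5133 0.2295] bearing -0.10853632393353427 dir -0.13859279452036805
w9 zero 74 ctr [0.5261 0.2281] bearing -0.10893931015052022 dir -0.1146628540510909
```

View pics/zw9.png

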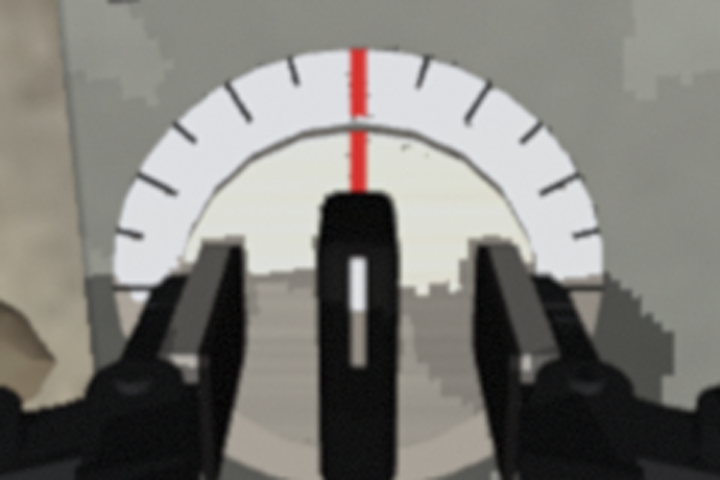

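The pointer and zero line are now in line at column 358 in the zoomed picture, the bearings differ by 0.0004 rad, and the fingers are clear of the bar. I'll lift straight up.

Request:
apply_moves(moves=[0.04,0,0,-0.008,0,-0.0005,0,0.04,0,0,-0.015,0,-0.0005,0,0.04,0,0,-0.03,0,-0.0005,0,0.05,0,0,-0.035,0,0,0,0.05,0,0,-0.035,0,0,0,0.05,0,0,-0.035,0,0,0,0.06,0,0,-0.035,0,0,0,0.06,0,0,-0.03,0,0,0])

```text
clock: 10.9
position: [0.4844, 0.2296, 0.224]
ee_rot: [0.004, 0.998, -0.055, -0.007]
contact_force: [0.6, -0.5, -0.6]
width: 0.0598
```

Run:
```python
from dial import *
plan([.405,-.17,.17],.23,14)
w=snap("wrist",10); red(w,np.array([.4868,.2324]),"w10"); zoom(w,200,360,100,220,5,"zw10.png")
```

```text
pos [0.4844 0.2296 0.224 ] th -0.11090665587227315 dist mm 411.01037524934816 rot [ 0.006   0.0157 -0.3408] w 0.05981415826957757 clk 10.9 q [ 0.3143  0.2147  1.5319 -0.0019  1.4116  1.9962]
tilt [-0.0152 -0.0069 -0.9999] F [ 0.595  -0.4845 -0.6195]
total tool [-0.0339  0.4055  0.0579]
[-0.0024, 0.029, 0.0041, 0.0004, 0.0011, -0.0243]
[-0.0031, 0.0289, 0.0041, 0.0004, 0.0011, -0.0243]
[-0.0038, 0.0288, 0.0041, 0.0004, 0.0011, -0.0243]
[-0.0045, 0.0287, 0.0041, 0.0004, 0.0011, -0.0243]
[-0.0052, 0.0286, 0.0041, 0.0004, 0.0011, -0.0243]
[-0.0059, 0.0285, 0.0041, 0.0004, 0.0011, -0.0243]
[-0.0066, 0.0283, 0.004, 0.0004, 0.0011, -0.0243]
[-0.0073, 0.0281, 0.004, 0.0004, 0.0011, -0.0243]
[-0.008, 0.028, 0.004, 0.0004, 0.0011, -0.0243]
[-0.0087, 0.0278, 0.004, 0.0004, 0.0011, -0.0243]
[-0.0094, 0.0275, 0.0039, 0.0004, 0.0011, -0.0243]
[-0.0101, 0.0273, 0.0039, 0.0004, 0.0011, -0.0243]
[-0.0107, 0.0271, 0.0039, 0.0004, 0.0011, -0.0243]
[-0.0114, 0.0268, 0.0039, 0.0004, 0.0011, -0.0243]
ptr none 1
zero none 0
```

View pics/zw10.png

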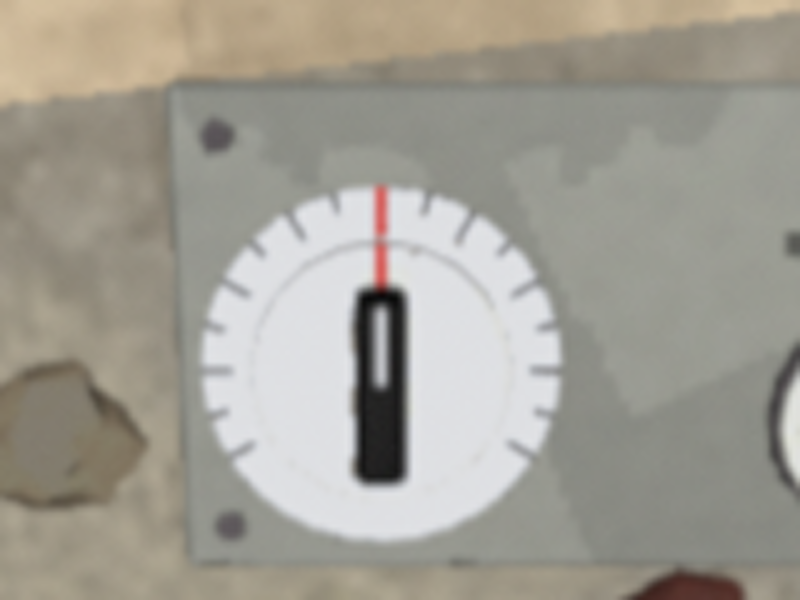

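The red pointer is in line with the zero line (both at column 381), so the dial is set and free. Next I'll travel to the loupe, staying high past the post.

Request:
apply_moves(moves=[0.06,-0.01,0.025,0,0.0005,0.002,-0.024,0.06,-0.01,0.032,0,0.0005,0.002,-0.024,0.06,-0.01,0.032,0,0.0005,0.002,-0.024,0.06,-0.006,0.032,0,0.0005,0.002,-0.024,0.06,-0.006,0.032,0,0.0005,0.002,-0.024,0.06,-0.006,0.032,0,0.0005,0.001,-0.024,0.06,-0.006,0.032,0,0.0005,0.001,-0.024,0.06,-0.006,0.032,0,0.0005,0.001,-0.024])

```text
clock: 11.62
position: [0.4248, -0.0174, 0.2385]
ee_rot: [-0.002, 0.999, 0.052, 0.016]
contact_force: [0.3, -1.0, 0.4]
width: 0.0601
```

Run:
```python
from dial import *
plan([.405,-.17,.17],.23,7)
```

```text
pos [ 0.4248 -0.0174  0.2385] th 0.10369675492588686 dist mm 168.39844535465826 rot [-0.0012 -0.0325 -0.1262] w 0.060117603877669505 clk 11.6167 q [-0.2175  0.0044  1.7424  0.0136  1.3651  1.247 ]
tilt [ 0.0318  0.0066 -0.9995] F [ 0.34   -0.9737  0.3806]
total tool [-0.0376  0.1499  0.0668]
[-0.0054, 0.0214, 0.0095, -0.0002, -0.0046, -0.018]
[-0.0057, 0.0213, 0.0096, -0.0002, -0.0046, -0.018]
[-0.0061, 0.0212, 0.0096, -0.0002, -0.0046, -0.018]
[-0.0064, 0.0211, 0.0096, -0.0002, -0.0046, -0.018]
[-0.0067, 0.021, 0.0097, -0.0002, -0.0046, -0.018]
[-0.0071, 0.0208, 0.0097, -0.0002, -0.0046, -0.018]
[-0.0074, 0.0207, 0.0097, -0.0002, -0.0046, -0.018]
```

Request:
apply_moves(moves=[0.06,-0.005,0.022,0.01,0,-0.006,-0.018,0.06,-0.005,0.022,0.01,0,-0.006,-0.018,0.06,-0.005,0.022,0.01,0,-0.006,-0.018,0.06,-0.005,0.022,0.01,0,-0.005,-0.018,0.06,-0.005,0.022,0.01,0,-0.005,-0.018,0.06,-0.005,0.018,0.01,0,-0.005,-0.018,0.06,0,0,0,0,0,0,0.06,0,0,0,0,0,0])

```text
clock: 12.28
position: [0.4121, -0.1613, 0.1803]
ee_rot: [0.003, 0.995, 0.104, 0.003]
contact_force: [0.0, -0.9, 0.1]
width: 0.0602
```

Run:
```python
from dial import *
plan([.4162,-.172,.06],.23,1)
w=snap("wrist",11)
```

```text
pos [ 0.4121 -0.1613  0.1803] th 0.20839206202219368 dist mm 120.79626151162189 rot [ 0.0066 -0.0056 -0.0216] w 0.06016942821114854 clk 12.2833 q [-0.5298  0.0837  1.8052 -0.0011  1.2442  0.833 ]
tilt [ 0.0069 -0.0052 -1.    ] F [ 0.0458 -0.8951  0.1326]
total tool [0.0012 0.0105 0.1203]
[0.0012, 0.0105, 0.1203, 0.0066, -0.0056, -0.0216]
```

View pics/wrist11.png

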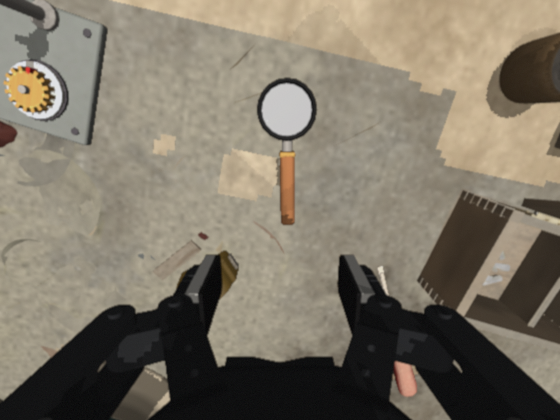

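```bash
cat > loupe.py <<'E'
from h import *
def loupe(d,zl=.024,box=(180,400,30,330)):
    im=cv2.cvtColor(d["image"],cv2.COLOR_RGB2HSV); u0,u1,v0,v1=box
    sub=im[v0:v1,u0:u1]
    m=((sub[...,0]>4)&(sub[...,0]<16)&(sub[...,1]>140)&(sub[...,2]>90)).astype(np.uint8)
    n,l,st,c=cv2.connectedComponentsWithStats(m); k=1+np.argmax(st[1:,4]); v,u=np.nonzero(l==k); 
    P=np.array([plane(d,a+u0,b+v0,.029)[:2] for a,b in zip(u,v)])
    c=P.mean(0); pc=np.linalg.svd(P-c)[2][0]
    t=(P-c)@pc; print("handle n",len(P),"ctr",c,"dir",np.arctan2(pc[1],pc[0]),"ends",c+pc*t.min(),c+pc*t.max())
    r=d["image"][v0:v1,u0:u1].astype(int); b=((r.max(2)<45)).astype(np.uint8)
    return c,pc
E
python3 - <<'E'
from loupe import *
w=load("wrist11.npz")
c,pc=loupe(w)
zoom(w,240,340,65,235,3.5 and 3,"zw11.png")
im=w["image"][70:150,250:330]; g=cv2.cvtColor(im,cv2.COLOR_RGB2GRAY)
m=(g<60).astype(np.uint8); cn,_=cv2.findContours(m,cv2.RETR_EXTERNAL,cv2.CHAIN_APPROX_NONE)
k=max(cn,key=cv2.contourArea); e=cv2.fitEllipse(cv2.convexHull(k)); print("frame",e[0][0]+250,e[0][1]+70,e[1],cv2.contourArea(k))
for z in (.012,.018,.024): print(z,plane(w,e[0][0]+250,e[0][1]+70,z))
print("pin",plane(w,24,89,.04))
E
```

```text
handle n 844 ctr [ 0.4112 -0.1712] dir -2.920920488120496 ends [ 0.4465 -0.1633] [ 0.3725 -0.1799]
frame 286.5748710632324 108.87461471557617 (57.89855194091797, 61.348876953125) 2721.5
0.012 [ 0.4949 -0.1529  0.012 ]
0.018 [ 0.4948 -0.1527  0.018 ]
0.024 [ 0.4947 -0.1526  0.024 ]
pin [0.4596 0.1012 0.04  ]
```

View pics/zw11.png

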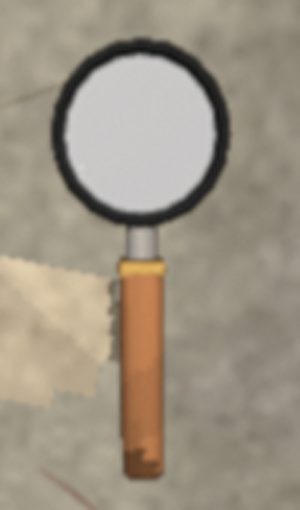

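Run:
```python
from h import *
plan([.4167,-.1702,.03],.219,7)
```

```text
pos [ 0.4121 -0.1612  0.1803] th 0.20918311864121858 dist mm 150.62079573826045 rot [ 0.007  -0.0054 -0.0098] w 0.059931481560565616 clk 12.3333 q [-0.5291  0.0836  1.8052 -0.0016  1.2441  0.8331]
tilt [ 0.0068 -0.0057 -1.    ] F [-1.5161 -0.4366  0.0413]
total tool [0.0018 0.0087 0.1504]
[0.0003, 0.0012, 0.0215, 0.001, -0.0008, -0.0014]
[0.0003, 0.0013, 0.0215, 0.001, -0.0008, -0.0014]
[0.0003, 0.0013, 0.0215, 0.001, -0.0008, -0.0014]
[0.0003, 0.0013, 0.0215, 0.001, -0.0008, -0.0014]
[0.0003, 0.0013, 0.0215, 0.001, -0.0008, -0.0014]
[0.0003, 0.0014, 0.0215, 0.001, -0.0008, -0.0014]
[0.0004, 0.0014, 0.0215, 0.001, -0.0008, -0.0014]
```

Request:
apply_moves(moves=[0.06,0,0.002,0.022,0.001,-0.001,-0.001,0.06,0,0.002,0.022,0.001,-0.001,-0.001,0.06,0,0.002,0.022,0.001,-0.001,-0.001,0.06,0,0.002,0.022,0.001,-0.001,-0.001,0.06,0,0.001,0.022,0.001,-0.001,-0.001,0.06,0,0,0.022,0.001,-0.001,-0.001,0.06,0,0,0.008,0,0,0,0.06,0,0,0,0,0,0])

```text
clock: 13.0
position: [0.4219, -0.1656, 0.0437]
ee_rot: [0.004, 0.994, 0.111, 0.008]
contact_force: [-0.4, 0.3, -0.6]
width: 0.0601
```

Run:
```python
from loupe import *
plan([.4167,-.1702,-.027],.219,4)
w=snap("wrist",12); loupe(w)
```

```text
pos [ 0.4219 -0.1656  0.0437] th 0.2218681591643052 dist mm 71.01478485101103 rot [ 0.0096 -0.0147  0.0028] w 0.06011789128895115 clk 13.0 q [-0.5305  0.2397  2.0047  0.0039  0.8799  0.816 ]
tilt [ 0.0165 -0.0061 -0.9998] F [-0.4207  0.3337 -0.5811]
total tool [-0.0072  0.0026  0.0706]
[-0.0018, 0.0007, 0.0177, 0.0024, -0.0037, 0.0007]
[-0.0017, 0.0007, 0.0177, 0.0024, -0.0037, 0.0007]
[-0.0017, 0.0007, 0.0177, 0.0024, -0.0037, 0.0007]
[-0.0016, 0.0008, 0.0177, 0.0024, -0.0037, 0.0007]
handle n 1726 ctr [ 0.4172 -0.1701] dir -2.8892015869058283 ends [ 0.4471 -0.1623] [ 0.3728 -0.1815]
```

View pics/wrist12.png

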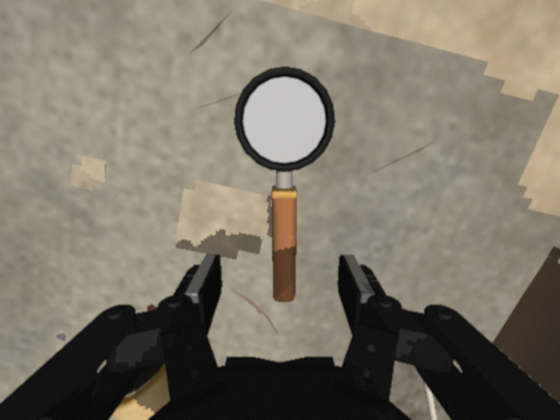

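Request:
apply_moves(moves=[0.06,-0.002,0.001,0.016,0.003,-0.004,0,0.06,-0.002,0.001,0.016,0.002,-0.004,0,0.06,-0.002,0.001,0.013,0.002,-0.004,0,0.06,-0.001,0,0.008,0.001,-0.002,0,0.06,0,0,0,0,0,0,0.06,0,0,0,0,0,0,0.06,0,0,0,0,0,0,0.06,0,0,0,0,0,0])

```text
clock: 13.72
position: [0.4264, -0.173, 0.0003]
ee_rot: [0.007, 0.994, 0.112, 0.01]
contact_force: [-0.9, -0.1, 0.5]
width: 0.0599
```

Run:
```python
from loupe import *
plan([.4167,-.1702,-.027],.219,4)
w=snap("wrist",13); 
for u in (350,360,345,205,215,210):
  for v in (258,264,270): print(u,v,depthpt(w,u,v))
d=snap("side",13); zoom(d,220,320,200,280,7,"zd13.png")
```

```text
pos [ 0.4264 -0.173   0.0003] th 0.22533546537725369 dist mm 29.085912519171163 rot [ 0.0164 -0.0176  0.0062] w 0.0598827880200309 clk 13.7167 q [-0.5371  0.3092  2.0508  0.0004  0.7575  0.8082]
tilt [ 0.0208 -0.0121 -0.9997] F [-0.85   -0.0855  0.4596]
total tool [-0.0093 -0.0054  0.027 ]
[-0.0023, -0.0013, 0.0068, 0.0041, -0.0044, 0.0015]
[-0.0023, -0.0013, 0.0068, 0.0041, -0.0044, 0.0015]
[-0.0023, -0.0013, 0.0068, 0.0041, -0.0044, 0.0015]
[-0.0022, -0.0012, 0.0068, 0.0041, -0.0044, 0.0015]
350 258 [ 0.444  -0.203   0.0439]
350 264 [ 0.4437 -0.2015  0.05  ]
350 270 [ 0.4433 -0.2002  0.0555]
360 258 [ 0.429  -0.2239  0.0048]
360 264 [ 0.4418 -0.2088  0.0436]
360 270 [ 0.4441 -0.2047  0.0553]
345 258 [ 0.4433 -0.2008  0.0434]
345 264 [ 0.4426 -0.1997  0.0488]
345 270 [ 0.4409 -0.1996  0.0515]
205 258 [ 0.4288 -0.1351  0.0433]
205 264 [ 0.4294 -0.1365  0.05  ]
205 270 [ 0.4288 -0.1375  0.0542]
215 258 [ 0.4301 -0.1398  0.0438]
215 264 [ 0.4292 -0.1407  0.0478]
215 270 [ 0.4266 -0.1413  0.0486]
210 258 [ 0.4292 -0.1374  0.043 ]
210 264 [ 0.4298 -0.1387  0.0498]
210 270 [ 0.4296 -0.1398  0.0547]
```

View pics/wrist13.png

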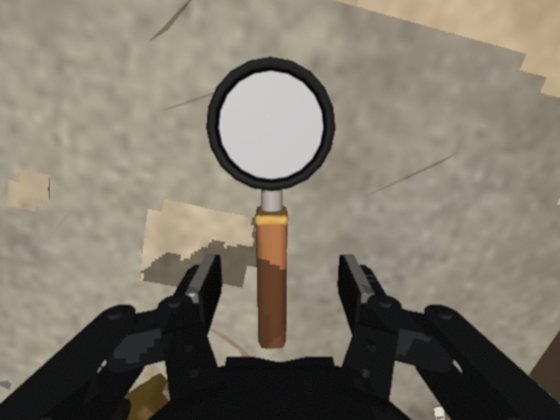

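View pics/zd13.png

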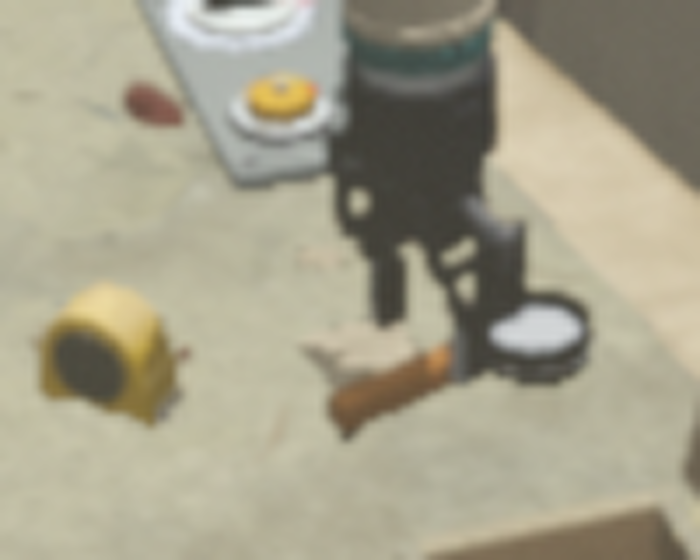

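Request:
apply_moves(moves=[0.05,-0.003,-0.002,0.003,0.006,-0.007,0.002,0.05,-0.003,-0.002,0.003,0.005,-0.006,0.002,0.05,-0.002,-0.001,0.003,0.004,-0.004,0.001,0.05,0,0,0.003,0.002,-0.002,0,0.05,0,0,0,0,0,0,0.05,0,0,0,0,0,0,0.05,0,0,0,0,0,0,0.05,0,0,0,0,0,0])

```text
clock: 14.48
position: [0.4165, -0.1697, -0.0129]
ee_rot: [-0.001, 0.994, 0.109, -0.002]
contact_force: [-0.3, 0.3, 1.0]
width: 0.0498
```

Run:
```python
from loupe import *
plan([.4167,-.1702,-.027],.219,4)
```

```text
pos [ 0.4165 -0.1697 -0.0129] th 0.2192745635428438 dist mm 14.15582867603758 rot [-0.0023  0.0033  0.0003] w 0.049788563256512534 clk 14.4833 q [-0.5414  0.3307  2.0647 -0.0009  0.7501  0.8108]
tilt [-0.0037  0.0016 -1.    ] F [-0.318   0.284   0.9784]
total tool [0.0002 0.0005 0.0141]
[0.0, 0.0001, 0.0035, -0.0006, 0.0008, 0.0001]
[0.0, 0.0001, 0.0035, -0.0006, 0.0008, 0.0001]
[0.0, 0.0001, 0.0035, -0.0006, 0.0008, 0.0001]
[0.0, 0.0001, 0.0035, -0.0006, 0.0008, 0.0001]
```

Request:
apply_moves(moves=[0.05,0,0,0.003,0,0,0,0.05,0,0,0.004,0,0,0,0.05,0,0,0.003,0,0,0,0.05,0,0,0.002,0,0,0,0.05,0,0,0,0,0,0,0.05,0,0,0,0,0,0,0.05,0,0,0,0,0,0,0.05,0,0,0,0,0,0])

```text
clock: 15.15
position: [0.4165, -0.1697, -0.0263]
ee_rot: [-0.001, 0.994, 0.109, -0.002]
contact_force: [0.6, -0.3, -0.1]
width: 0.0502
```

Run:
```python
from loupe import *
plan([.4167,-.1702,-.027],.219,1)
w=snap("wrist",14); 
for u in (342,345,350,205,215,210):
  for v in (258,264): print(u,v,depthpt(w,u,v))
```

```text
pos [ 0.4165 -0.1697 -0.0263] th 0.21934891413147783 dist mm 0.8646529379313144 rot [-0.0024  0.0034  0.0003] w 0.05017695216628063 clk 15.15 q [-0.5413  0.3531  2.0796 -0.0009  0.7131  0.8108]
tilt [-0.0039  0.0016 -1.    ] F [ 0.6334 -0.335  -0.1201]
total tool [0.0001 0.0005 0.0007]
[0.0001, 0.0005, 0.0007, -0.0024, 0.0034, 0.0003]
342 258 [ 0.4347 -0.1963  0.0174]
342 264 [ 0.4341 -0.1954  0.0227]
345 258 [ 0.4347 -0.1979  0.0167]
345 264 [ 0.4345 -0.1966  0.0229]
350 258 [ 0.4285 -0.2058  0.0017]
350 264 [ 0.4316 -0.2016  0.0156]
205 258 [ 0.4102 -0.1296 -0.0007]
205 264 [ 0.4161 -0.1326  0.0155]
215 258 [ 0.4208 -0.137   0.0163]
215 264 [ 0.4215 -0.1383  0.0229]
210 258 [ 0.4103 -0.1321 -0.0015]
210 264 [ 0.4161 -0.1349  0.0146]
```

View pics/wrist14.png

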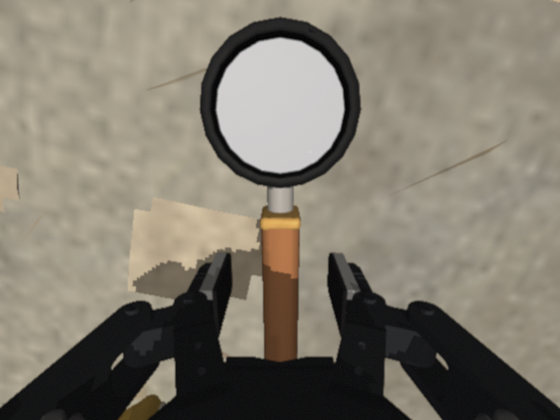

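Request:
apply_moves(moves=[0.05,0,0,0.004,-0.002,0.003,0,0.05,0,0,0,0,0,0,0.05,0,0,0,0,0,0,0.01,0,0,0,0,0,0,0.01,0,0,0,0,0,0,0.01,0,0,0,0,0,0,0.01,0,0,0,0,0,0,0.01,0,0,0,0,0,0], newtons=50)

```text
clock: 15.87
position: [0.4169, -0.17, -0.03]
ee_rot: [0.0, 0.994, 0.109, 0.0]
contact_force: [-0.6, 0.9, -1.4]
width: 0.0163
```

Run:
```python
from loupe import *
plan([.4167,-.1702,-.027],.219,1)
w=snap("wrist",15)
```

```text
pos [ 0.4169 -0.17   -0.03  ] th 0.21940616059042664 dist mm 3.039985698616285 rot [ 0.0007 -0.0008  0.0004] w 0.0162964405058568 clk 15.8667 q [-0.542   0.3576  2.0871  0.0001  0.6957  0.8094]
tilt [ 0.001  -0.0005 -1.    ] F [-0.5625  0.8787 -1.4012]
total tool [-0.0002  0.0002 -0.003 ]
[-0.0002, 0.0002, -0.003, 0.0007, -0.0008, 0.0004]
```

View pics/wrist15.png

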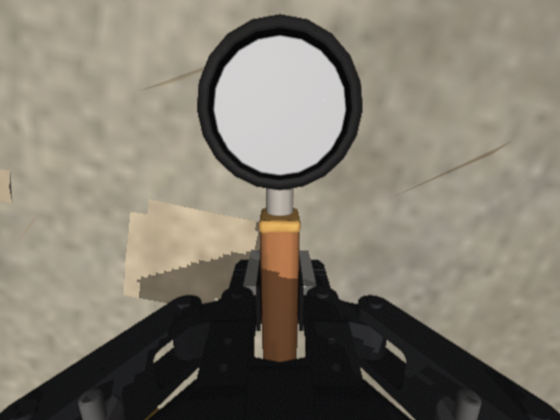

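Request:
apply_moves(moves=[0.01,0,0,-0.004,0,0,0,0.01,0,0,-0.01,0,0,0,0.01,0,0,-0.02,0,0,0,0.01,0,0,-0.025,0,0,0,0.01,0,0,-0.025,0,0,0,0.01,0,0,-0.025,0,0,0,0.01,0,0,-0.025,0,0,0,0.01,0,0,-0.015,0,0,0])

```text
clock: 16.58
position: [0.4116, -0.1669, 0.1215]
ee_rot: [-0.005, 0.994, 0.11, -0.006]
contact_force: [0.5, 0.7, -2.0]
width: 0.0161
```

Run:
```python
from loupe import *
plan([.34,.117,.12],-.1,14)
w=snap("wrist",16)
```

```text
pos [ 0.4116 -0.1669  0.1215] th 0.2195098533945088 dist mm 292.82631406269496 rot [-0.0085  0.0126  0.3194] w 0.01606059830655219 clk 16.5833 q [-0.5421  0.152   1.8837 -0.0002  1.1211  0.8094]
tilt [-0.0131  0.0077 -0.9999] F [ 0.4801  0.6797 -1.9726]
total tool [-0.008  -0.2927  0.0046]
[-0.0006, -0.0209, 0.0003, -0.0006, 0.0009, 0.0228]
[-0.001, -0.0209, 0.0003, -0.0006, 0.0009, 0.0228]
[-0.0015, -0.0209, 0.0003, -0.0006, 0.0009, 0.0228]
[-0.002, -0.0208, 0.0003, -0.0006, 0.0009, 0.0228]
[-0.0025, -0.0208, 0.0003, -0.0006, 0.0009, 0.0228]
[-0.003, -0.0207, 0.0003, -0.0006, 0.0009, 0.0228]
[-0.0034, -0.0206, 0.0002, -0.0006, 0.0009, 0.0228]
[-0.0039, -0.0205, 0.0002, -0.0006, 0.0009, 0.0228]
[-0.0044, -0.0205, 0.0002, -0.0006, 0.0009, 0.0228]
[-0.0048, -0.0204, 0.0002, -0.0006, 0.0009, 0.0228]
[-0.0053, -0.0202, 0.0002, -0.0006, 0.0009, 0.0228]
[-0.0057, -0.0201, 0.0002, -0.0006, 0.0009, 0.0228]
[-0.0062, -0.02, 0.0001, -0.0006, 0.0009, 0.0228]
[-0.0067, -0.0198, 0.0001, -0.0006, 0.0009, 0.0228]
```

View pics/wrist16.png

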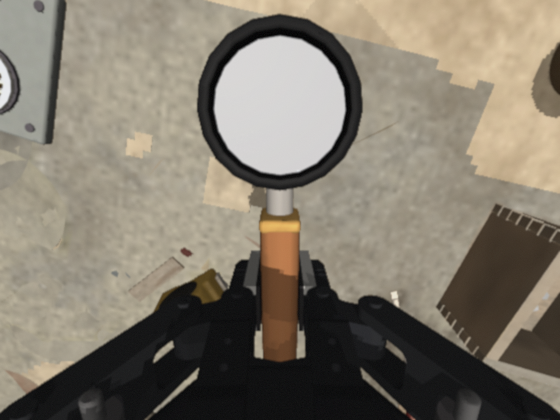

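Request:
apply_moves(moves=[0.01,-0.01,-0.014,0,-0.001,0.001,0.022,0.01,-0.012,-0.022,0,-0.001,0.001,0.022,0.01,-0.012,-0.024,0,-0.001,0.001,0.022,0.01,-0.01,-0.024,0,0,0.001,0.022,0.01,-0.008,-0.024,0,0,0.001,0.022,0.01,-0.006,-0.024,0,0,0.001,0.022,0.01,-0.004,-0.024,0,0,0.001,0.022,0.01,-0.004,-0.024,0,0,0.001,0.022])

```text
clock: 17.3
position: [0.3204, 0.0014, 0.1213]
ee_rot: [0.0, 1.0, 0.013, 0.001]
contact_force: [-0.3, 0.1, -1.5]
width: 0.0161
```

Run:
```python
from loupe import *
plan([.33,.117,.12],-.1,7)
```

```text
pos [0.3204 0.0014 0.1213] th 0.02595327195352109 dist mm 115.98305383042324 rot [ 0.0008 -0.0016  0.126 ] w 0.016079023160299653 clk 17.3 q [-0.2133 -0.0518  2.1063 -0.0005  1.0854  1.3318]
tilt [ 0.0016 -0.0008 -1.    ] F [-0.2556  0.0659 -1.4967]
total tool [ 0.0126 -0.1153  0.0013]
[0.0018, -0.0165, 0.0002, 0.0001, -0.0002, 0.018]
[0.0015, -0.0165, 0.0002, 0.0001, -0.0002, 0.018]
[0.0012, -0.0165, 0.0002, 0.0001, -0.0002, 0.018]
[0.0009, -0.0165, 0.0002, 0.0001, -0.0002, 0.018]
[0.0006, -0.0166, 0.0002, 0.0001, -0.0002, 0.018]
[0.0003, -0.0166, 0.0002, 0.0001, -0.0002, 0.018]
[0.0, -0.0166, 0.0002, 0.0001, -0.0002, 0.018]
```

Request:
apply_moves(moves=[0.01,0.001,-0.017,0.002,0,0,0.019,0.01,0.001,-0.017,0.004,0,0,0.019,0.01,0.001,-0.017,0.006,0,0,0.019,0.01,0.001,-0.017,0.006,0,0,0.019,0.01,0.001,-0.017,0.006,0,0,0.019,0.01,0,-0.014,0.006,0,0,0.019,0.01,0,0,0,0,0,0,0.01,0,0,0,0,0,0])

```text
clock: 17.97
position: [0.3179, 0.1089, 0.0855]
ee_rot: [-0.0, 0.999, -0.044, -0.004]
contact_force: [-0.0, 1.2, -1.2]
width: 0.0161
```

Run:
```python
from loupe import *
plan([.3799,.1124,.0855],-.1,7)
w=snap("wrist",17); s=snap("scene",17); d=snap("side",17)
zoom(s,140,300,180,310,5,"zs17.png"); zoom(d,210,310,160,240,7,"zd17.png")
```

```text
pos [0.3179 0.1089 0.0855] th -0.08825297882054847 dist mm 62.06875770743858 rot [0.0003 0.0076 0.0117] w 0.016122902989562392 clk 17.9667 q [0.1203 0.0263 2.1388 0.0016 0.984  1.7785]
tilt [-0.0076  0.0004 -1.    ] F [-0.0474  1.1693 -1.1635]
total tool [ 0.0614 -0.009  -0.0005]
[0.0088, -0.0013, -0.0001, 0.0, 0.0011, 0.0017]
[0.0088, -0.0013, -0.0001, 0.0, 0.0011, 0.0017]
[0.0088, -0.0013, -0.0001, 0.0, 0.0011, 0.0017]
[0.0088, -0.0013, -0.0, 0.0, 0.0011, 0.0017]
[0.0088, -0.0013, -0.0, 0.0, 0.0011, 0.0017]
[0.0088, -0.0014, -0.0, 0.0, 0.0011, 0.0017]
[0.0088, -0.0014, -0.0, 0.0, 0.0011, 0.0017]
```

View pics/wrist17.png

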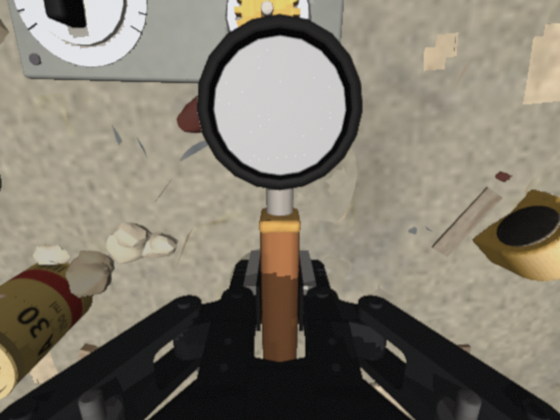

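View pics/zs17.png

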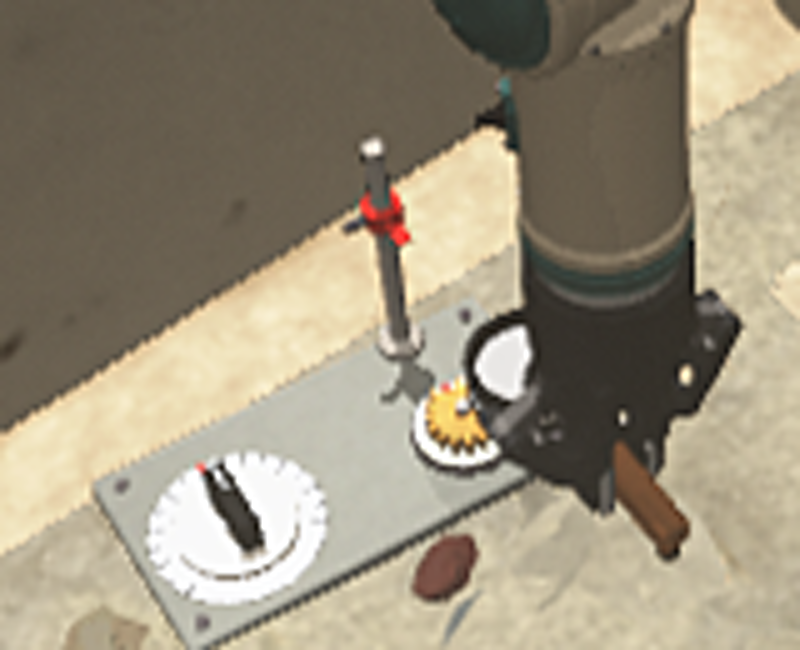

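View pics/zd17.png

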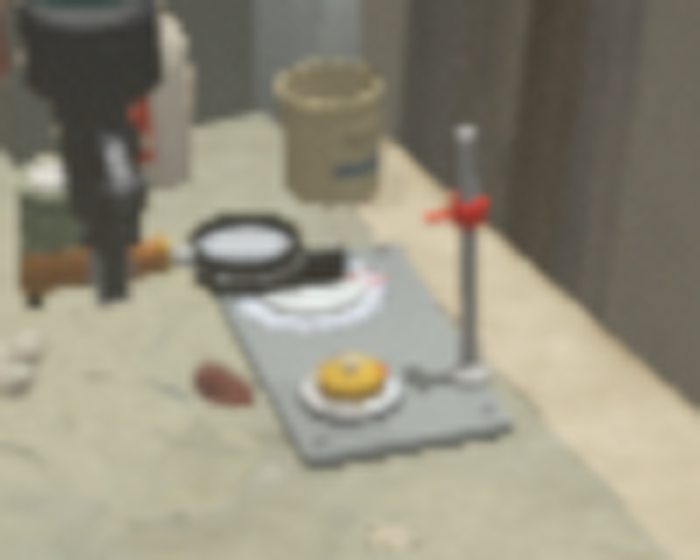

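Run:
```python
from h import *
from scipy.optimize import minimize_scalar
xy=[.505,.0992]
obs=[("scene17",140+407/5-.4,180+240/5-.4),("side17",210+426/7-.43,160+216/7-.43),("wrist1",135+572/4-.375,268/4-.375)]
D={}
for n,u,v in obs:
    d=load(n+".npz"); D[n]=d
    r=minimize_scalar(lambda z:np.sum((proj(d,[*xy,z])-[u,v])**2),bounds=(.05,.2),method="bounded"); print(n,(u,v),"z",r.x,"resid",proj(d,[*xy,r.x])-[u,v])
# red masks
for n,box in [("scene17",(205,230,212,235)),("side17",(265,285,183,195))]:
    d=D[n]; u0,u1,v0,v1=box; im=d["image"][v0:v1,u0:u1].astype(int)
    m=(im[...,0]>130)&(im[...,0]-im[...,1]>70)
    for r,row in enumerate(m): print(v0+r,''.join('#' if x else '.' for x in row))
s=D["scene17"];
tri([(s,*obs[0][1:]),(D["wrist1"],*obs[2][1:]),(D["side17"],*obs[1][1:])])
```

```text
scene17 (221.0, 227.6) z 0.12745053258884012 resid [-0.6543  0.0908]
side17 (270.4271428571428, 190.42714285714285) z 0.12818068203082586 resid [0.0044 0.0001]
wrist1 (277.625, 66.625) z 0.12316908863156813 resid [-0.1108  0.0056]
212 .........................
213 .........................
214 .........................
215 .........................
216 .........................
217 .............#...........
218 .............#...........
219 ........#....##..........
220 .......##....##..........
221 .......###...###.........
222 .......########..........
223 ........#####............
224 ............#..#.........
225 ............####.........
226 .............####........
227 .............####........
228 ..............##.........
229 .........................
230 .........................
231 .........................
232 .........................
233 .........................
234 .........................
183 ....................
184 ....................
185 ....................
186 ....................
187 ....................
188 .............##.....
189 ..........#####.....
190 .......#######......
191 ...........##.......
192 ....................
193 ....................
194 ....................
tri [0.5042 0.0984 0.1284] res px [[-0.3, -0.1], [0.4, 0.2], [-0.1, 0.1]]
```

Request:
apply_moves(moves=[0.01,0.008,-0.001,0,0,0.002,0.002,0.01,0.009,-0.001,0,0,0.002,0.002,0.01,0.009,-0.001,0,0,0.002,0.002,0.01,0.009,-0.001,0,0,0.001,0.002,0.01,0.008,-0.001,0,0,0,0.002,0.01,0.004,-0.001,0,0,0,0.001,0.01,0,0,0,0,0,0,0.01,0,0,0,0,0,0])

```text
clock: 18.78
position: [0.375, 0.1068, 0.0872]
ee_rot: [0.0, 0.999, -0.054, 0.003]
contact_force: [0.1, 0.5, -1.1]
width: 0.0164
```

Run:
```python
from loupe import *
plan([.3799,.1124,.0858],-.1,1)
w=snap("wrist",18); s=snap("scene",18); d=snap("side",18)
zoom(d,230,320,160,230,8,"zd18.png")
```

```text
pos [0.375  0.1068 0.0872] th -0.1085968795002723 dist mm 7.616957889583656 rot [-0.0002 -0.0069 -0.0086] w 0.01643508813180241 clk 18.7833 q [ 0.0997  0.0985  2.0522 -0.0015  0.9842  1.7799]
tilt [ 0.0069 -0.0006 -1.    ] F [ 0.1066  0.5408 -1.1277]
total tool [ 0.0043 -0.0061  0.0014]
[0.0043, -0.0061, 0.0014, -0.0002, -0.0069, -0.0086]
```

View pics/zd18.png

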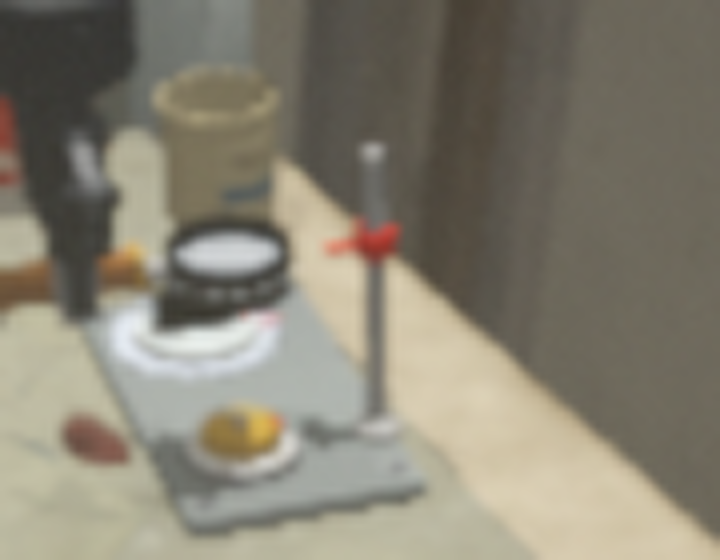

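View pics/wrist18.png

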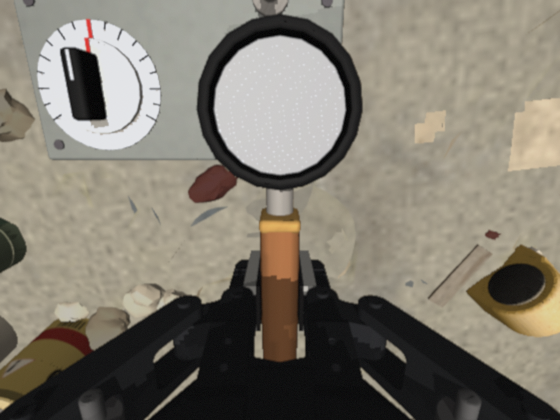

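Request:
apply_moves(moves=[0.01,0.002,-0.003,0.0005,0,-0.002,0,0.01,0.002,-0.003,0.0005,0,-0.002,0,0.01,0.001,-0.001,0.0005,0,-0.002,0,0.01,0,0,0,0,-0.001,0,0.01,0,0,0,0,0,0,0.01,0,0,0,0,0,0,0.01,0,0,0,0,0,0,0.01,0,0,0,0,0,0])

```text
clock: 19.6
position: [0.3785, 0.1143, 0.0855]
ee_rot: [-0.0, 0.999, -0.053, -0.001]
contact_force: [-0.8, 0.3, -0.9]
width: 0.016
```

Run:
```python
from loupe import *
plan([.380,.1131,.0858],-.1086,1)
w=snap("wrist",19); s=snap("scene",19); d=snap("side",19)
zoom(d,240,310,165,225,10,"zd19.png");zoom(s,180,290,190,280,7,"zs19.png"); zoom(w,180,380,0,200,3,"zw19.png")
g=np.array([.4593,.1044])
for n,dd in (("s",s),("d",d)):
    for nm,X in (("lens",[*g,.1278]),("tip",[.505,.0992,.1278]),("pin",[*g,.04])): print(n,nm,proj(dd,X))
```

```text
pos [0.3785 0.1143 0.0855] th -0.10691766228343474 dist mm 1.9579611587605452 rot [0.0001 0.0025 0.0017] w 0.01601499261328619 clk 19.6 q [0.1164 0.114  2.0389 0.0006 0.9911 1.7938]
tilt [-0.0025  0.0002 -1.    ] F [-0.8453  0.3389 -0.8704]
total tool [ 0.0016  0.0011 -0.0004]
[0.0016, 0.0011, -0.0004, 0.0001, 0.0025, 0.0017]
s lens [229.1187 238.9777]
s tip [220.3333 227.6017]
s pin [231.6741 260.0867]
d lens [259.2634 192.2579]
d tip [270.4332 190.5127]
d pin [259.9184 211.5901]
```

View pics/zd19.png

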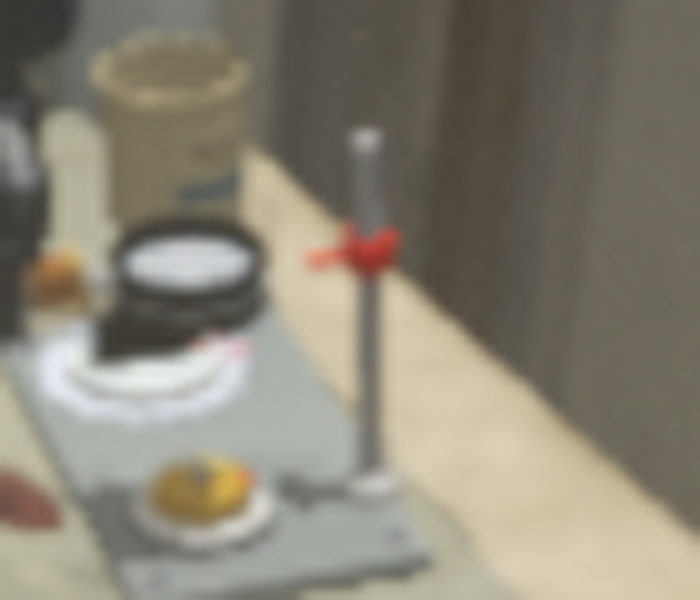

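View pics/zs19.png

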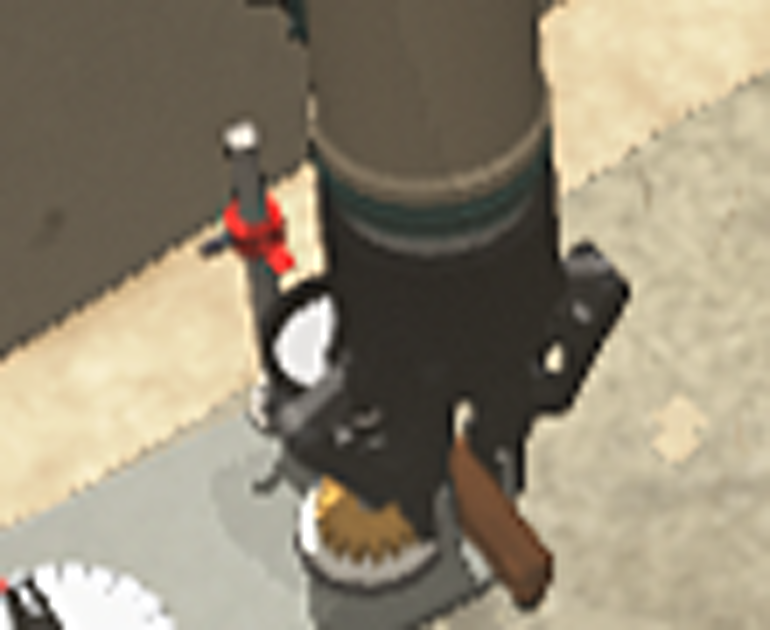

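View pics/zw19.png

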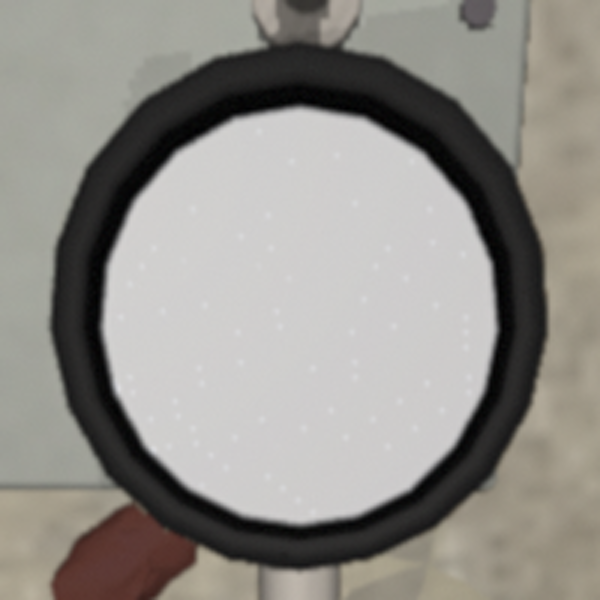

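Request:
apply_moves(moves=[0.01,0.001,0.0005,0,0,0.001,0,0.01,0.0006,0.0005,0,0,0.0015,0,0.01,0,0,0,0,0,0,0.01,0,0,0,0,0,0,0.01,0,0,0,0,0,0,0.01,0,0,0,0,0,0,0.01,0,0,0,0,0,0,0.01,0,0,0,0,0,0])

```text
clock: 20.42
position: [0.3802, 0.1128, 0.0855]
ee_rot: [0.0, 0.999, -0.054, 0.0]
contact_force: [0.2, 0.2, -0.6]
width: 0.0163
```

Run:
```python
from loupe import *
plan([.380,.1131,.0858],-.1086,1)
w=snap("wrist",20); d=snap("side",20); s=snap("scene",20)
def rim(w,ub,vb):
    g=cv2.cvtColor(w["image"],cv2.COLOR_RGB2GRAY)[0:200,180:380]
    v,u=np.nonzero((g<75)); u=u+180
    X=np.array([depthpt(w,a,b) for a,b in zip(u,v)])
    r=w["range_z"][v,u]; m=(r>.02)&(r<.15)&(v<190)
    return X[m],u[m],v[m]
X,u,v=rim(w,0,0)
zt=np.percentile(X[:,2],90); T=X[X[:,2]>zt-.002]
A=np.c_[T[:,:2]-T[:,:2].mean(0),np.ones(len(T))]; sol=np.linalg.lstsq(A,T[:,2],rcond=None)[0]
(cx,cy),rad=cv2.minEnclosingCircle((X[:,:2]*1000).astype(np.float32))
print("top z pct",np.percentile(X[:,2],[50,90,99]),"slopes",sol,len(T),"circle",cx,cy,rad)
# same at bench for reference
w0=load("wrist15.npz"); X,_,_=rim(w0,0,0); print("bench: top z",np.percentile(X[:,2],[50,90,99]),cv2.minEnclosingCircle((X[:,:2]*1000).astype(np.float32)))
# frame outer ellipse centre in the wrist image
for n,ww in (("15",w0),("20",w)):
    g=cv2.cvtColor(ww["image"],cv2.COLOR_RGB2GRAY); m=(g[0:200,180:380]>190).astype(np.uint8)
    cn,_=cv2.findContours(m,cv2.RETR_EXTERNAL,cv2.CHAIN_APPROX_NONE); k=max(cn,key=cv2.contourArea); e=cv2.fitEllipse(k); print(n,"glass",e[0][0]+180,e[0][1],e[1])
    for z in ((.012,.024) if n=="15" else (.1278,.1398)): print(plane(ww,e[0][0]+180,e[0][1],z))
```

```text
pos [0.3802 0.1128 0.0855] th -0.1073962945906044 dist mm 0.4226949604935914 rot [ 0.     -0.0006  0.0012] w 0.016289249944714482 clk 20.4167 q [ 0.1128  0.114   2.0386 -0.0002  0.9884  1.7911]
tilt [ 0.0006 -0.0001 -1.    ] F [ 0.1842  0.1885 -0.627 ]
total tool [-0.0002 -0.0002 -0.0003]
[-0.0002, -0.0002, -0.0003, 0.0, -0.0006, 0.0012]
top z pct [0.1386 0.1397 0.1404] slopes [-0.0009 -0.0009  0.1389] 5895 circle 458.5185241699219 105.05175018310547 32.27228927612305
bench: top z [0.023  0.0241 0.0248] ((493.5616149902344, -152.52029418945312), 31.861730575561523)
15 glass 279.24993896484375 104.87403869628906 (127.75596618652344, 135.0386962890625)
[ 0.4958 -0.1522  0.012 ]
[ 0.4955 -0.1522  0.024 ]
20 glass 279.2465133666992 104.88495635986328 (127.73125457763672, 134.86175537109375)
[0.4606 0.1044 0.1278]
[0.4603 0.1044 0.1398]
```

Run:
```python
from h import *
G=np.array([.4593,.1044]);xs=np.array([np.cos(-.114),np.sin(-.114)])
for n in ["scene0","scene1","scene17","scene20","side1","side17","side20","wrist1","wrist2"]:
    d=load(n+".npz"); im=d["image"].astype(int); m=(im[...,0]>110)&(im[...,0]-im[...,1]>60)&(im[...,0]-im[...,2]>60)&(d["range_z"]>0)
    v,u=np.nonzero(m); X=np.array([depthpt(d,a,b) for a,b in zip(u,v)])
    r=(X[:,:2]-G)@xs; l=(X[:,:2]-G)@np.array([-xs[1],xs[0]])
    k=(r>.040)&(r<.085)&(abs(l)<.02)&(X[:,2]>.08)
    kp=k&(r<.060)
    print(n,"collar",k.sum(),np.percentile(X[k][:,2],[0,50,100]) if k.any() else "","pointer",kp.sum(),X[kp][:,2].round(4), r[kp].round(3))
for n in ["scene17","side17","scene0"]:
    d=load(n+".npz")
```

```text
scene0 collar 43 [0.1207 0.1319 0.1387] pointer 13 [0.1314 0.1303 0.129  0.1286 0.1307 0.1269 0.1286 0.1275 0.1282 0.1292
 0.1278 0.128  0.1292] [0.059 0.058 0.055 0.054 0.05  0.052 0.05  0.05  0.048 0.046 0.047 0.045
 0.043]
scene1 collar 46 [0.1228 0.1309 0.1365] pointer 17 [0.1341 0.1359 0.1274 0.1297 0.1275 0.1311 0.1287 0.1282 0.128  0.127
 0.1304 0.1273 0.1263 0.1302 0.1285 0.1279 0.1288] [0.06  0.058 0.059 0.059 0.059 0.055 0.055 0.054 0.053 0.052 0.049 0.05
 0.05  0.045 0.046 0.045 0.043]
scene17 collar 46 [0.1211 0.1321 0.1384] pointer 17 [0.1357 0.1305 0.129  0.1292 0.1269 0.1277 0.1317 0.1298 0.1271 0.1248
 0.1278 0.1281 0.1284 0.1262 0.1268 0.1262 0.1286] [0.058 0.06  0.059 0.058 0.059 0.057 0.053 0.053 0.053 0.054 0.051 0.049
 0.048 0.048 0.048 0.047 0.043]
scene20 collar 43 [0.1203 0.1317 0.1386] pointer 15 [0.1362 0.1298 0.1298 0.129  0.1281 0.1296 0.1281 0.1304 0.1254 0.1289
 0.127  0.1296 0.1239 0.1243 0.1279] [0.059 0.059 0.057 0.056 0.056 0.053 0.053 0.049 0.053 0.049 0.049 0.045
 0.05  0.048 0.044]
side1 collar 18 [0.1258 0.1309 0.1356] pointer 4 [0.1302 0.1327 0.
[... 942 characters left out ...]
 0.1288 0.1273 0.1274 0.1273 0.1276 0.1261 0.1264 0.1263 0.127 ] [0.06  0.059 0.059 0.06  0.06  0.058 0.058 0.058 0.059 0.059 0.059 0.06
 0.057 0.057 0.058 0.058 0.058 0.058 0.059 0.056 0.056 0.056 0.057 0.057
 0.058 0.058 0.055 0.055 0.055 0.055 0.056 0.056 0.056 0.054 0.054 0.054
 0.055 0.055 0.055 0.055 0.052 0.052 0.053 0.053 0.054 0.054 0.054 0.055
 0.051 0.052 0.052 0.052 0.053 0.053 0.054 0.054 0.05  0.051 0.051 0.051
 0.052 0.052 0.052 0.049 0.049 0.05  0.05  0.05  0.051 0.051 0.052 0.048
 0.048 0.049 0.049 0.049 0.05  0.05  0.051 0.047 0.047 0.048 0.048 0.049
 0.049 0.049 0.046 0.046 0.047 0.047 0.047 0.048 0.048 0.046 0.046 0.047
 0.047 0.047 0.046]
wrist2 collar 0  pointer 0 [] []
```

Run:
```python
from h import *
from collections import Counter
for n in ["wrist1","scene17","scene0","side17"]:
    d=load(n+".npz"); H,W=d["range_z"].shape
    v,u=np.mgrid[0:H,0:W]; c=np.stack([(u-d["cx"])/d["fx"],(v-d["cy"])/d["fy"],np.ones((H,W))],-1)*d["range_z"][...,None]
    X=(c-d["t"])@d["R"]; ok=d["range_z"]>0
    G=np.array([.4593,.1044]);D=np.array([.4868,.2324]);xs=np.array([np.cos(-.114),np.sin(-.114)])
    mid=(G+D)/2
    k=ok&(np.linalg.norm(X[...,:2]-mid,axis=-1)<.02); print(n,"stand top",np.median(X[k][:,2]))
    P=G+.072*xs; k=ok&(np.linalg.norm(X[...,:2]-P,axis=-1)<.008)&(X[...,2]>.15); print("post top",k.sum(),np.percentile(X[k][:,2],[50,95]) if k.any() else"", X[k][:,:2].mean(0) if k.any() else "", P)
    k=ok&(np.linalg.norm(X[...,:2]-[.42,0.0],axis=-1)<.02); print("bench",np.median(X[k][:,2]))
```

```text
wrist1 stand top 0.015496252264672581
post top 209 [0.1749 0.1763] [0.5292 0.0962] [0.5308 0.0962]
bench 0.42283451181407267
scene17 stand top 0.016295213487902527
post top 34 [0.1697 0.1782] [0.5271 0.0982] [0.5308 0.0962]
bench 0.0017227002080509595
scene0 stand top 0.015982183486459793
post top 35 [0.1713 0.1782] [0.5271 0.098 ] [0.5308 0.0962]
bench 0.0026031653051667497
side17 stand top 0.017877773657688657
post top 21 [0.1663 0.1792] [0.5283 0.0952] [0.5308 0.0962]
bench 0.00416432855296792
```

Request:
apply_moves(moves=[0.01,0,0,0.001,0,0,0,0.01,0,0,0,0,0,0,0.01,0,0,0,0,0,0,0.01,0,0,0,0,0,0,0.01,0,0,0,0,0,0,0.01,0,0,0,0,0,0,0.01,0,0,0,0,0,0,0.01,0,0,0,0,0,0])

```text
clock: 21.23
position: [0.3802, 0.1129, 0.0844]
ee_rot: [0.0, 0.999, -0.054, 0.0]
contact_force: [0.4, -0.4, -1.1]
width: 0.0159
```

Run:
```python
from loupe import *
plan([.380,.1131,.0848],-.1086,1)
w=snap("wrist",21)
g=cv2.cvtColor(w["image"],cv2.COLOR_RGB2GRAY)[0:190,180:380]; v,u=np.nonzero(g<75); u=u+180
X=np.array([depthpt(w,a,b) for a,b in zip(u,v)]); r=w["range_z"][v,u]; X=X[(r>.02)&(r<.15)]
print("rim top",np.percentile(X[:,2],90),"circle mm",cv2.minEnclosingCircle((X[:,:2]*1000).astype(np.float32)))
zoom(w,0,200,0,180,4,"zw21.png")
```

```text
pos [0.3802 0.1129 0.0844] th -0.10729945984326818 dist mm 0.5079972870082302 rot [ 0.0001 -0.0004  0.0013] w 0.015859717618007516 clk 21.2333 q [ 0.1128  0.1155  2.0404 -0.0002  0.9853  1.7911]
tilt [ 0.0004 -0.0001 -1.    ] F [ 0.3685 -0.3948 -1.1287]
total tool [-0.0002 -0.0002 -0.0004]
[-0.0002, -0.0002, -0.0004, 0.0001, -0.0004, 0.0013]
rim top 0.1385033173728455 circle mm ((458.3018798828125, 104.4879150390625), 32.255653381347656)
```

View pics/zw21.png

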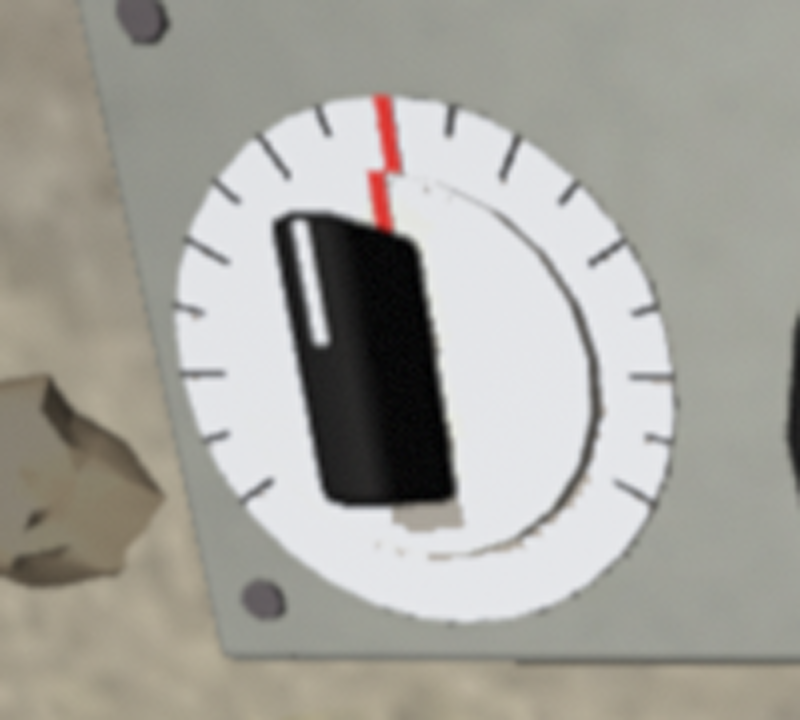

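The dial's red marks look offset sideways here only because the camera is oblique and the disc stands about 6 mm above the plate; the two marks are parallel. The loupe is level, centred and still, so I'm handing in.

Run:
```python
from rig import workorder
print(workorder.sign_off())
```

```text
the job is handed in; nothing more can be done
None
```

The dial is at zero and released. The loupe is held by its handle, level over the gear at the red pointer's height. I handed it in at about 21 s; sign-off gave no verdict.

**Dial:** After letting go, the pointer and zero line were in line in two wrist views, with bearings within 0.001 rad. The last view showed a small sideways step between the marks. I put that down to the oblique camera angle, since the marks were parallel and nothing touched the dial afterwards.

**Loupe at the end:**

| Check | Measured | Target |
|---|---|---|
| Lens centre x, y | about (0.459, 0.1045) m | gear (0.459, 0.1045) m |
| Lens middle height | 0.1265 m | pointer about 0.1265 m |
| Tilt | under 0.001 rad | level |
| Grip | 15.9 mm across the handle, commanded at 50 N | steady |

The wrist force stayed small throughout, and I saw no contact with the stand or post.

**What disagreed or went wrong:**
- **Missed first grip:** The first grip on the dial closed above the bar. The cameras showed the real fingertips about 35–40 mm behind the reported TCP, so I used the camera heights for both grasps.
- **Pointer height:** The estimates ranged from 0.126 to 0.128 m. I lowered the lens 1 mm to match the better-checked value of about 0.1265 m.
- **Lens position:** The methods for locating the lens centre differed by about 2 mm in x.

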